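# Ready the tube-reading stand and hold its frame upright

### The job

Take the taller of the two capped sample tubes out of the wooden block and seat it fully in the hole of the reading stand. Then, with the stand's frame still leaning back, flip the frame's kickstand over until it is fully down against its stop, and after that bring the frame upright by its top bar and keep holding it there: it falls back if let go, so finish while still holding the frame upright. Leave the short tube in the block and do not shift the sample tin or the ring mould.

Things in the scene. Friction and masses are not known exactly. Their poses are not given: they have to be found in the camera images.
- stand: Reading stand, fixed. Origin on the worktop below the middle of the frame's hinge; local +x to its rear (away from the robot), +y left. Base plate x -140 to +75, 250 wide, 12 mm thick. Grey socket block 50 x 60, top 62 mm above the worktop, centred at local x = -75 mm, y = 0, with one upright round hole 23 mm wide, 40 deep, 3 mm chamfer. The frame first leans back on two rests behind it.
- hole_floor (a point): Centre of the floor of the stand's hole, 22 mm above the worktop, 40 mm below the mouth; where the bottom of the tube must stand.
- frame_hinge (a point): Middle of the frame's hinge axis (along the stand's y), 30 mm above the worktop. The frame: two posts with a white scale panel between them, 172 mm wide, reaching 210 mm from the hinge.
- frame (a joint): Tilt of the frame (rad): 0 = upright, +0.5 = leaning back on its rests (start), negative = tipped forward, -0.3 at most. A spring and its weight always push it backward, 2 to 3 N at the top bar. With the kickstand down, its foot meets the base plate at about -0.03, so the frame cannot tip further forward.
- kickstand (a joint): Angle (rad) of the leg on the frame, about the stand's y: 0 = up along the frame, -0.3 = folded back (starts near there), grows as it swings forward (to the robot) and down, 3.26 = fully down at its stop, 0.12 past centre. With the frame leaning back it stays folded by its weight up to 0.5, where it is vertical; beyond 0.7 it drops by itself to the stop in 1 to 2 s. A stiff pivot keeps it there.
- kick_pivot (a point): Pivot of the kickstand, in the leg's mid-plane, on an arm of the left (+y) post: in the frame's axes 70 mm in front of the frame, 105 mm left of its middle, 100 mm along it from the hinge. The leg is a steel flat 12 x 7 mm with a 16 mm rubber ball foot, centre 109 mm from the pivot.
- kick_pin (a point): Middle of the finger pin on the kickstand: a steel pin 10 mm thick (14 mm at its outer end) that sticks out 38 mm to the stand's left (+y), 85 mm from the pivot. This point is 20 mm out from the leg's mid-plane.
- tube_tall: The taller sample tube, glass with sand settled in it: 20 mm thick, 120 mm tall, with a grey cap 23 mm thick on the top 18 mm. Origin at the centre of its bottom, z up along it. 50 g. At the start it stands in one of the two holes of the block.
- tube_short: The shorter sample tube, the same but 90 mm tall. Origin at the centre of its bottom.
- tube_block: Wooden block, fixed, 60 x 140 x 45 mm; origin at the centre of its underside. Two round holes 23 mm wide and 35 mm deep at local y = -0.035 and +0.035 (which tube is in which changes); hole floor 10 mm above the worktop.
- vicat_ring: White conical ring mould filled with paste, 93 mm wide, 42 mm high, on the worktop; origin at the centre of its underside. To be left alone.
- top_bar (a point): Centre of the frame's top rung: a round steel bar 14 mm thick, along the stand's y, 200 mm from the hinge axis. Free length between the posts 148 mm; 33 mm free below it, down to the panel. Can be gripped from above and turns between the fingers as the frame swings.
- sample_tin: Round metal tin with a white lid, 66 mm wide, 46 mm high, on the worktop; origin at the centre of its underside. To be left alone.

How it is judged:
By the outcome, as a careful person would: the job done as asked, in the order asked, and still so for the second after the job is handed in, while the arm keeps its last pose, push and grip.
It also fails if it takes over 67 s, if anything falls off the work surface, if the arm or the gripper's body presses on something with over 40 N, if the wrist force passes 120 N, or if a joint passes its speed limit or range.

### The arm

A 6-joint arm with a two-finger parallel gripper is mounted at the origin on a cart in front of the work surface, level with it; the furniture and walls round the work are solid. World frame = base frame: x ahead of the robot, y to its left, z up, the work surface at z = 0. Lengths are in mm, angles in rad, forces in N, time in s.
With the tool pointing down it reaches from about 325 to 850 mm from the base axis. Payload 4.4 kg.
Tool frame: the origin (TCP) lies midway between the tips of the shut fingers; the grasp point (between the pads) lies behind it (robot.grip_point_offset is the z of the grasp point in the tool frame, in mm); z points along the fingers, y is the direction in which the jaws open and shut (so a half turn about z gives the same grasp; the last joint's range is limited). The gripper opens to 94 mm and grips with 3 to 60 N. Pads are 16 mm wide; open, the fingers measure 119 mm over their backs; the gripper's body (75 mm by 177 mm) begins 78 mm behind the grasp point.
Start: joints at [-1.472, 0.207, 1.542, -0, 1.393, -0.15], TCP at [141.576, -557.3, 205.447] pointing down, gripper open.
Joint ranges: [-2.73, 2.73], [-0.86, 2.22], [0.23, 2.46], [-1.11, 4.25], [0.08, 2.63], [-2.82, 2.82]. Speed limits (rad/s): [2.79, 2.79, 3.14, 3.14, 3.14, 3.14].

### API

Orientations are given as a rotation vector (axis times angle).
In Python, from plant import telemetry, cams, workorder, robot gives the robot as it stands.
- The arm moves only by the tool servo_tool, never from a script. Its argument "commands" is a list of rows, each a list of 3 entries, a list of its own where there are three numbers: the closure, from -1 (fully open) to 1 (shut), so that 0 is half open, then the shift along the tool's x, y, z in cm, then the turn about the tool's z in degrees. In form: [[jaw, [x, y, z], turn], ...]. A call has 1 to 10 rows; each row is the pose to reach, as a shift and turn from the pose commanded when the call began, along the tool's axes at that moment; what a row does not reach only later rows make up. A row lasts 1/12 s, in which the tool goes at most 41.7 mm and 7.16 degrees, less where a joint would pass 70% of its speed; a pose out of reach is approached as far as the arm can. A call with a gripper value outside its range is refused whole. The fingers move at their own pace and stop on an object; "squeeze" is the grip in N (left out, the last holds). Time passes only in rows, so rows that repeat a pose let the fingers close. It gives the time, the measured TCP pose, the force and the opening at its end, in the units of the state.
- telemetry.sense(): the state, without advancing time (a new reading comes with each control period).
- cams.read_camera(name): name is "side" or "top" or "wrist"; returns (picture, depth): 480x640x3 uint8, blue, green, red; 480x640 float32, mm along the optical axis (not along the pixel's ray), 0 where there is no reading.
- cams.get_calibration(name): a dict with "vfov" (degrees; the focal length in pixels is half the picture's height over the tangent of half this angle, whatever the lens; pixels are square), "cx", "cy" (the principal point, pixels), "view" (4x4, takes a point from world to camera coordinates); the wrist camera has in their place "tool_from_camera" (4x4, takes a point from camera to tool coordinates, whose origin is the TCP and whose axes are the flange's). Camera axes: x right, y up, looking along -z (the intrinsics and any distortion apply to the point x, -y, -z); pixel columns grow to the right and rows downward; lengths in mm; the calibration is good to about 2 mm. A picture is of the moment at which its call begins: read the wrist's pose just before it. get_calibration takes no time and is no camera call.
- workorder.finish_job(): hands the job in, once; it reports no verdict.
The state is a dict: "time": time; "joints": joint angles; "dq": joint speeds; "joint_efforts": joint torques, N m; "tool_pos": TCP position; "tool_rot": TCP orientation; "contact_force": force on the tool from outside, world axes, zero at the start; "ft_torque": the same for the moment, N m; "finger_gap": finger opening in mm.
Only numpy, scipy, OpenCV 4.12 (cv2) and the standard library are available. Lean on these libraries where they do the work, as an engineer would, in place of code of your own. Each camera call takes 0.05 s, during which the arm holds its last target.

## Working session

There is one attempt and no reset: what is moved stays moved. The work goes in short steps, Python scripts to look and compute and a tool call to move; the robot and the scene stay as the last step left them, time stands still between calls to the robot, and variables do not carry over. Pictures are saved under pics/ and viewed, and the job is handed in when it is done.

Besides the shell and the picture viewer there is one more tool, called as name(argument=value, ...) on one line, values as JSON. servo_tool: Moves the arm, as the interface text tells. Its arguments: {"type":"object","properties":{"commands":{"type":"array","items":{"type":"array"}},"squeeze":{"type":"number"}},"required":["commands"]}

```bash
ls -la; mkdir -p pics
cat > h.py <<'E'
import numpy as np, cv2
from scipy.spatial.transform import Rotation as R
from plant import telemetry, cams, workorder, robot
E
python3 - <<'E'
from h import *
print(telemetry.sense()); print(robot.grip_point_offset)
for n in ("side","top","wrist"):
    print(n,cams.get_calibration(n))
for n in ("side","top"):
    im,d=cams.read_camera(n); cv2.imwrite(f"pics/{n}0.png",im); np.save(f"{n}0.npy",d)
E
```

```text
total 12
drwxr-xr-x  3 agent agent 4096 Dec  7 13:44 .
drwxr-xr-x 23 root  root  4096 Dec  7 13:44 ..
drwxr-xr-x  2 agent agent 4096 Dec  7 13:44 pics
{'time': 0.0, 'joints': array([-1.47248278e+00,  2.07381803e-01,  1.54290122e+00,  2.54011702e-06,
        1.39349952e+00, -1.50511763e-01]), 'dq': array([-0.00051202,  0.00025034, -0.00064663,  0.00021907,  0.00053917,
       -0.00036116]), 'joint_efforts': array([-8.47148749e-04, -3.70883632e+01, -2.81418139e+01,  6.96739485e-02,
        3.60977242e-02, -1.54132422e-04]), 'tool_pos': array([ 141.50834197, -556.50776537,  204.33750962]), 'tool_rot': array([-3.11513834e+00, -3.89574015e-01, -9.36273692e-05]), 'contact_force': array([-0.12924614,  0.1959556 , -0.27892553]), 'ft_torque': array([0.02550523, 0.00299986, 0.01090466]), 'finger_gap': 94.0998463514623}
-18.8
side {'vfov': 50.29863837256285, 'cx': 318.7355438155842, 'cy': 231.5515248585544, 'view': array([[ 9.90913485e-01, -1.33285234e-01, -1.80419598e-02,
        -5.52190055e+02],
       [ 9.35332664e-02,  5.86469023e-01,  8.04553052e-01,
        -1.41399970e+02],
       [-9.6
[... 337 characters left out ...]
     [ 9.79695150e-01,  2.44149339e-02,  1.99000813e-01,
        -5.94309806e+02],
       [-1.98862176e-01, -8.00523094e-03,  9.79994771e-01,
        -1.04410198e+03],
       [ 0.00000000e+00,  0.00000000e+00,  0.00000000e+00,
         1.00000000e+00]])}
wrist {'vfov': 69.9557333012423, 'cx': 323.56750562927647, 'cy': 242.0019088296812, 'tool_from_camera': array([[ 8.41754806e-05,  9.58864742e-01,  2.83863345e-01,
         8.29883803e+01],
       [ 9.99999787e-01,  1.03160367e-04, -6.45001563e-04,
         5.68547497e-01],
       [-6.47752705e-04,  2.83863339e-01, -9.58864529e-01,
        -1.78596045e+02],
       [ 0.00000000e+00,  0.00000000e+00,  0.00000000e+00,
         1.00000000e+00]])}
```

View pics/side0.png

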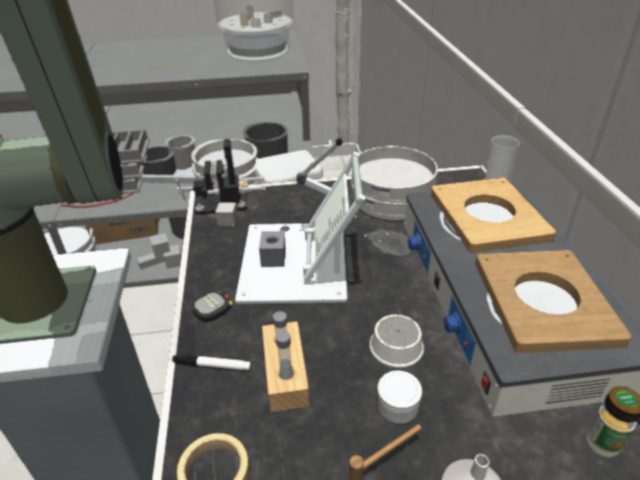

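View pics/top0.png

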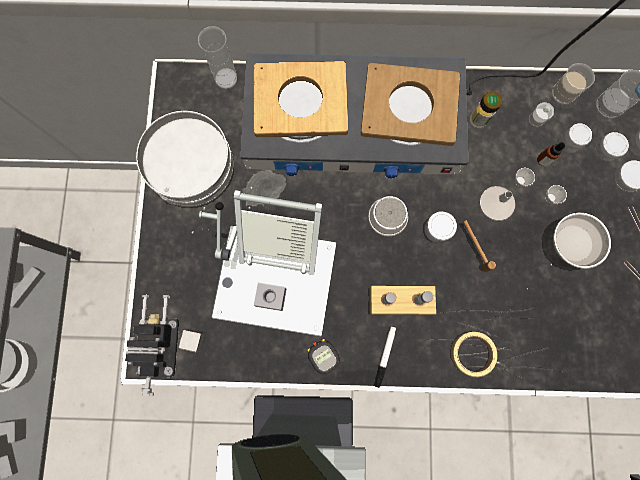

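```bash
cat >> h.py <<'E'
def ray(n,u,v,pose=None):
    c=cams.get_calibration(n); f=240/np.tan(np.radians(c['vfov']/2))
    d=np.array([(u-c['cx'])/f,-(v-c['cy'])/f,-1.])
    if n=='wrist':
        T=c['tool_from_camera'] ; s=pose
        Rt=R.from_rotvec(s['tool_rot']).as_matrix()
        return Rt@T[:3,3]+s['tool_pos'], Rt@T[:3,:3]@d
    V=c['view']; return -V[:3,:3].T@V[:3,3], V[:3,:3].T@d
def onz(n,u,v,z,pose=None):
    o,d=ray(n,u,v,pose); return o+d*(z-o[2])/d[2]
def atdepth(n,u,v,dep,pose=None):
    o,d=ray(n,u,v,pose); return o+d*dep
def proj(n,p):
    c=cams.get_calibration(n); f=240/np.tan(np.radians(c['vfov']/2))
    q=c['view'][:3,:3]@np.array(p)+c['view'][:3,3]
    return c['cx']-f*q[0]/q[2], c['cy']+f*q[1]/q[2]
def tri(a,b):
    (o1,d1),(o2,d2)=a,b; A=np.stack([d1,-d2],1); t=np.linalg.lstsq(A,o2-o1,rcond=None)[0]
    p,q=o1+t[0]*d1,o2+t[1]*d2; return (p+q)/2,np.linalg.norm(p-q)
E
python3 - <<'E'
from h import *
t=cv2.imread("pics/top0.png"); s=cv2.imread("pics/side0.png")
cv2.imwrite("pics/topA.png",cv2.resize(t[180:340,195:345],None,fx=4,fy=3.75*4/3.75,interpolation=cv2.INTER_CUBIC)[:600])
cv2.imwrite("pics/topB.png",cv2.resize(t[180:330,360:500],None,fx=4,fy=4,interpolation=cv2.INTER_CUBIC))
cv2.imwrite("pics/sideA.png",cv2.resize(s[130:310,225:425],None,fx=3.3,fy=3.3,interpolation=cv2.INTER_CUBIC))
cv2.imwrite("pics/sideB.png",cv2.resize(s[300:425,240:440],None,fx=4,fy=4,interpolation=cv2.INTER_CUBIC))
d=np.load("top0.npy")
for (u,v) in [(389,298),(426,297),(270,296),(442,226),(389,216),(225,320),(323,330),(336,242)]:
    print((u,v),d[v,u],atdepth('top',u,v,d[v,u]).round(1))
E
```

```text
(389, 298) 1036.0642 [ 463.4 -196.4  100.6]
(426, 297) 1008.79944 [ 465.  -267.3  128.2]
(270, 296) 1115.0256 [467.7  58.5  23. ]
(442, 226) 1120.1648 [ 631.7 -322.7   47.9]
(389, 216) 1136.3273 [ 654.6 -205.5   37.1]
(225, 320) 1126.4016 [413.  159.8   1.1]
(323, 330) 1122.7501 [ 3.965e+02 -6.170e+01 -3.000e-01]
(336, 242) 1162.7507 [ 5.987e+02 -8.710e+01 -3.000e-01]
```

View pics/topA.png

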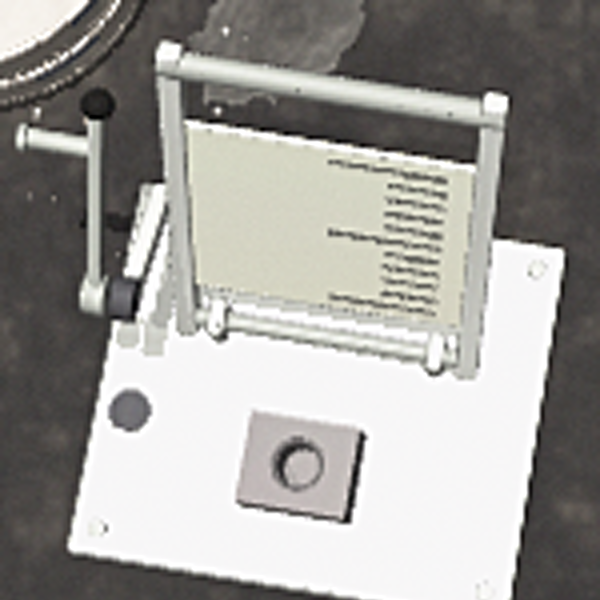

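View pics/topB.png

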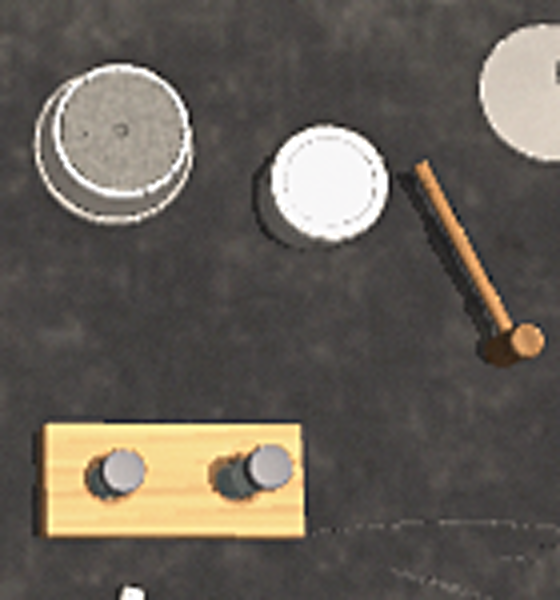

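View pics/sideA.png

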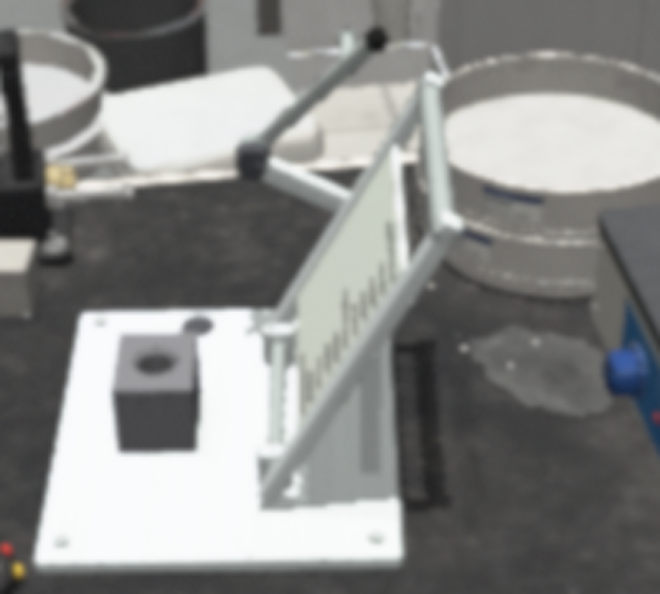

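View pics/sideB.png

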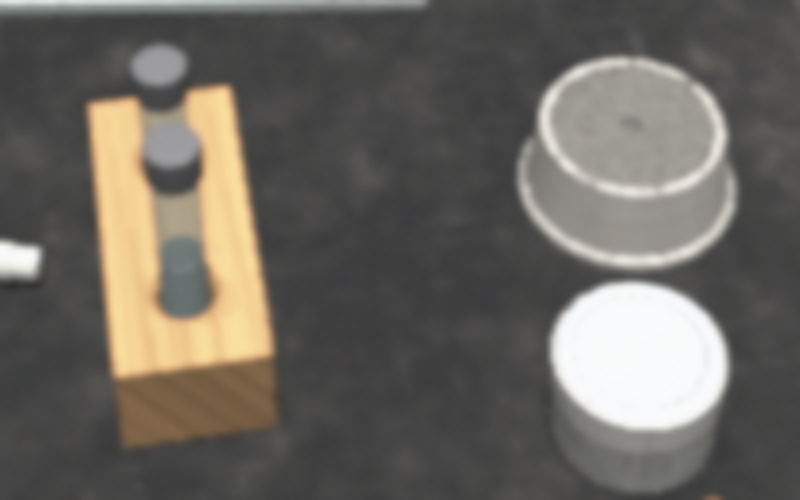

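Run:
```python
from h import *
t=cv2.imread("pics/top0.png"); d=np.load("top0.npy"); s=cv2.imread("pics/side0.png"); ds=np.load("side0.npy")
P=lambda u,v,z: onz('top',195+u/4-.375,180+v/4-.375,z)
for nm,u,v,z in [("plateFL",68,550,12),("plateRR",566,247,12),("hole",299,465,62),("blkNW",251,411,62),("blkNE",362,430,62),("blkSE",345,519,62),("blkSW",237,502,62)]:
    print(nm,P(u,v,z).round(1))
# depth-based world points
H,W=d.shape; uu,vv=np.meshgrid(np.arange(W),np.arange(H))
c=cams.get_calibration('top'); o,_=ray('top',0,0)
f=240/np.tan(np.radians(c['vfov']/2)); D=np.stack([(uu-c['cx'])/f,-(vv-c['cy'])/f,-np.ones_like(d)],-1)@c['view'][:3,:3]
X=o+D*d[...,None]; np.save("X.npy",X)
m=(abs(X[...,2]-62)<5)&(X[...,0]>410)&(X[...,0]<520)&(abs(X[...,1]-58)<50)
ys,xs=np.nonzero(m); r=cv2.minAreaRect(X[m][:,:2].astype(np.float32)); print("block",m.sum(),r,X[m].mean(0))
hs=cv2.cvtColor(t,cv2.COLOR_BGR2HSV)
# caps
for z,y0 in ((130,-267),(100,-196)):
    m=(abs(X[...,2]-z)<5)&(abs(X[...,1]-y0)<25)&(abs(X[...,0]-464)<25)
    v,u=np.nonzero(m); print("cap",z,m.sum(),onz('top',u.mean(),v.mean(),z),X[m].mean(0))
m=(abs(X[...,2]-45)<4)&(abs(X[...,1]+231)<95)&(abs(X[...,0]-464)<45)
print("tb",cv2.minAreaRect(X[m][:,:2].astype(np.float32)))
# bar: points z>190 
m=(X[...,2]>185)&(X[...,0]>540)&(X[...,0]<680)&(X[...,1]>-40)&(X[...,1]<180)
q=X[m]; print("bar",m.sum(),q.min(0),q.max(0),q.mean(0)); a=np.polyfit(q[:,1],q[:,0],1); print(a,np.arctan(a[0]))
# white plate z 12
m=(abs(X[...,2]-12)<4)&(X[...,0]>380)&(X[...,0]<620)&(X[...,1]>-90)&(X[...,1]<180)&(t.min(-1)>200)
print("plate",cv2.minAreaRect(X[m][:,:2].astype(np.float32)))
```

```text
plateFL [418.2 188.   12. ]
plateRR [597.7 -87.1  12. ]
hole [464.7  55.9  62. ]
blkNW [493.2  83.2  62. ]
blkNE [484.4  22.7  62. ]
blkSE [436.5  29.9  62. ]
blkSW [444.1  88.3  62. ]
block 560 ((465.77496337890625, 56.77437973022461), (60.28042221069336, 50.13372802734375), 82.152099609375) [465.45739372  56.69544805  62.04406473]
cap 130 99 [ 466.870824   -269.03382459  130.        ] [ 466.87457092 -269.02946963  130.01387783]
cap 100 91 [ 464.94582652 -199.18428789  100.        ] [ 464.9343071  -199.15471485  100.20476999]
tb ((465.89801025390625, -234.9332275390625), (59.25792694091797, 140.53451538085938), 1.3779724836349487)
bar 936 [564.76247798 -39.81027397 185.00362248] [656.07091506 179.85048037 238.05978909] [624.37167443  76.18520921 210.99755385]
[-1.30816045e-01  6.34337922e+02] -0.13007740279081756
plate ((507.2230224609375, 51.294410705566406), (248.51527404785156, 213.16664123535156), 82.26557922363281)
```

```bash
cat >> h.py <<'E'
YAW=-0.137; SX=np.array([np.cos(YAW),np.sin(YAW),0]); SY=np.array([-np.sin(YAW),np.cos(YAW),0]); SO=np.array([539.8,46.3,0])
def st(x,y,z): return SO+SX*x+SY*y+np.array([0,0,z])
def go(p,yaw=np.radians(82.2)):
    s=telemetry.sense(); Rt=R.from_rotvec(s['tool_rot']).as_matrix()
    d=Rt.T@(np.array(p)-s['tool_pos'])/10
    y0=np.arctan2(Rt[1,0],Rt[0,0]); dy=np.degrees((y0-yaw+np.pi)%(2*np.pi)-np.pi)
    print("t",round(s['time'],2),"pos",s['tool_pos'].round(1),"F",s['contact_force'].round(1),"gap",round(s['finger_gap'],1),"zax",Rt[:,2].round(3),"j",s['joints'].round(2))
    print("-> shift cm",d.round(2),"turn",round(dy,1))
E
python3 - <<'E'
from h import *
go([466.9,-269.0,215])
print(st(-75,0,62),st(47.5,125,210),st(96,0,205),st(0,0,230))
E
```

```text
t 0.1 pos [ 141.5 -556.6  204.4] F [1.2 0.1 0.4] gap 94.2 zax [-0.     0.002 -1.   ] j [-1.47  0.21  1.54 -0.    1.39 -0.15]
-> shift cm [ 38.62 -19.86  -1.01] turn -67.9
[465.50273733  56.54288824  62.        ] [603.92641342 163.64160857 210.        ] [634.90049622  33.18910306 205.        ] [539.8  46.3 230. ]
```

servo_tool(commands=[[0,[10,-5,-1],-18],[0,[20,-10,-1],-36],[0,[30,-15,-1],-54],[0,[38.6,-19.9,-1],-68],[0,[38.6,-19.9,-1],-68],[0,[38.6,-19.9,-1],-68],[0,[38.6,-19.9,-1],-68],[0,[38.6,-19.9,-1],-68],[0,[38.6,-19.9,-1],-68],[0,[38.6,-19.9,-1],-68]], squeeze=12)

```text
time: 0.93
tool_pos: [454.3, -279.4, 214.9]
tool_rot: [-2.361, -2.072, 0.0]
contact_force: [1.0, -1.0, -0.7]
finger_gap: 46.9
```

servo_tool(commands=[[0,[0,0,0],0],[0,[0,0,0],0],[0,[0,0,0],0]])

```text
time: 1.18
tool_pos: [453.0, -281.1, 214.7]
tool_rot: [-2.365, -2.066, 0.001]
contact_force: [0.0, 0.0, -0.3]
finger_gap: 47.1
```

Run:
```python
from h import *
go([466.9,-269.0,82])
im,d=cams.read_camera('wrist'); cv2.imwrite("pics/w1.png",im)
```

```text
t 1.18 pos [ 453.  -281.1  214.7] F [ 0.   0.  -0.3] gap 47.1 zax [-0.001  0.    -1.   ] j [-0.72  0.11  1.63 -0.    1.4  -0.58]
-> shift cm [ 1.39  1.24 13.27] turn 0.1
```

View pics/w1.png

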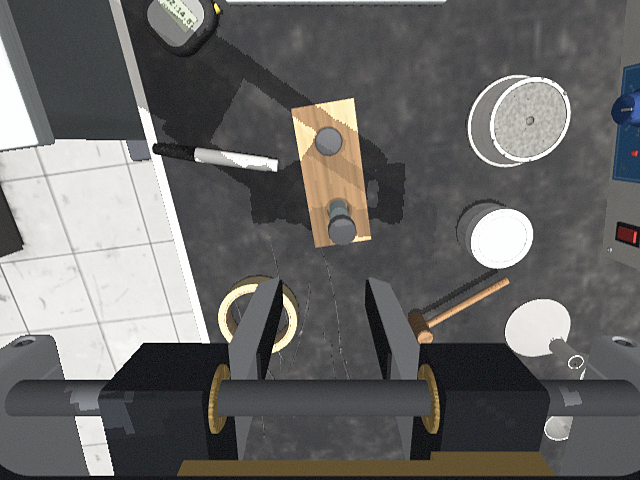

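Run:
```python
from h import *
s=telemetry.sense(); im=cv2.imread("pics/w1.png")
print(onz('wrist',342,229,130,s),onz('wrist',329,141,100,s), onz('wrist',332,172,45,s))
hs=cv2.cvtColor(im,cv2.COLOR_BGR2HSV)
m=((hs[...,1]<60)&(hs[...,2]>70)&(hs[...,2]<125)).astype(np.uint8)
cv2.imwrite("pics/w1c.png",cv2.resize(im[100:260,270:390],None,fx=4.5,fy=3.7*4.5/3.7)[:,:]) if 0 else cv2.imwrite("pics/w1c.png",cv2.resize(im[110:260,280:400],None,fx=4,fy=4))
```

```text
[ 469.25862609 -268.79605247  130.        ] [ 468.25001143 -201.2471918   100.        ] [ 468.0752561  -231.30854258   45.        ]
```

View pics/w1c.png

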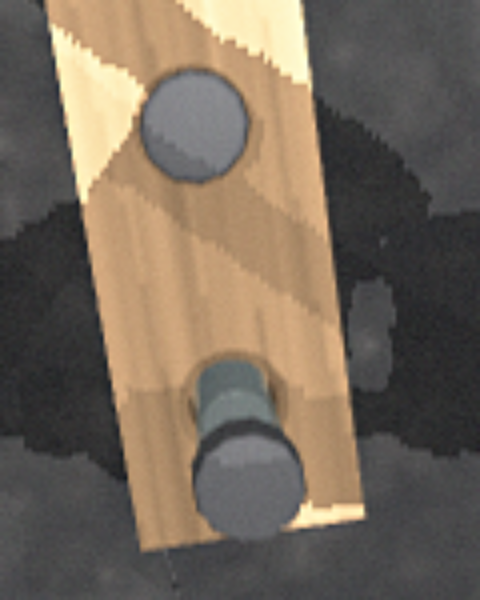

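servo_tool(commands=[[0,[1.3,1.4,4],0],[0,[1.3,1.4,6],0],[0,[1.3,1.4,6.5],0],[0,[1.3,1.4,10],0],[0,[1.3,1.4,13],0],[0,[1.3,1.4,14.9],0],[0,[1.3,1.4,14.9],0],[0,[1.3,1.4,14.9],0]])

```text
time: 1.9
tool_pos: [467.8, -271.2, 66.1]
tool_rot: [-2.368, -2.063, 0.001]
contact_force: [0.5, 0.1, 1.3]
finger_gap: 46.9
```

Run:
```python
from h import *
go([468.3,-269.5,66])
im,d=cams.read_camera('wrist'); cv2.imwrite("pics/w2.png",im)
```

```text
t 1.9 pos [ 467.8 -271.2   66.1] F [0.5 0.1 1.3] gap 46.9 zax [-0.002  0.001 -1.   ] j [-0.69  0.29  1.75 -0.    1.1  -0.55]
-> shift cm [0.17 0.02 0.01] turn -0.1
```

View pics/w2.png

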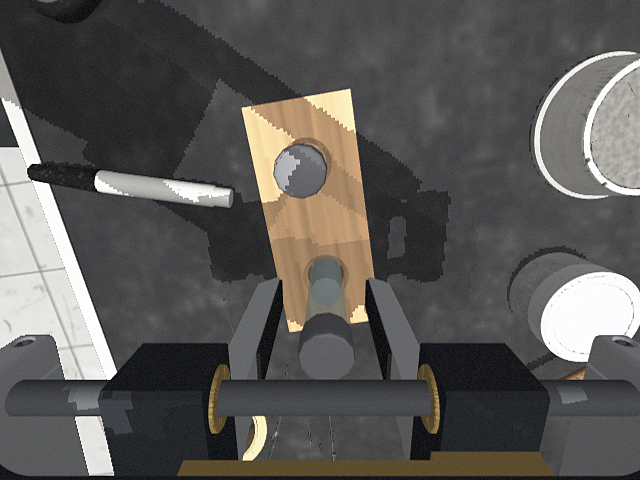

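Run:
```python
from h import *
s=telemetry.sense(); print(onz('wrist',326.5,352,130,s),onz('wrist',323,274,45,s),onz('wrist',300,171,100,s))
```

```text
[ 470.88563453 -268.77796311  130.        ] [ 469.30469629 -270.08850624   45.        ] [ 469.15302286 -201.0594168   100.        ]
```

servo_tool(commands=[[1,[0.15,0,0],0],[1,[0.15,0,0],0],[1,[0.15,0,0],0],[1,[0.15,0,0],0],[1,[0.15,0,0],0]], squeeze=15)

```text
time: 2.37
tool_pos: [469.9, -269.3, 67.4]
tool_rot: [2.365, 2.065, 0.0]
contact_force: [-0.5, -0.8, 3.6]
finger_gap: 22.8
```

servo_tool(commands=[[1,[0,0,0],0],[1,[0,0,0],0],[1,[0,0,0],0]])

```text
time: 2.62
tool_pos: [470.0, -269.4, 67.3]
tool_rot: [2.365, 2.065, 0.0]
contact_force: [-1.2, 0.4, 5.7]
finger_gap: 22.7
```

Run:
```python
from h import *
go([468.3,-269.5,66])
im,d=cams.read_camera('wrist'); cv2.imwrite("pics/w3.png",im)
```

```text
t 2.62 pos [ 470.  -269.4   67.3] F [-1.2  0.4  5.7] gap 22.7 zax [ 0.001 -0.001 -1.   ] j [-0.68  0.29  1.75 -0.    1.1  -0.55]
-> shift cm [-0.03 -0.16  0.13] turn 0.1
```

View pics/w3.png

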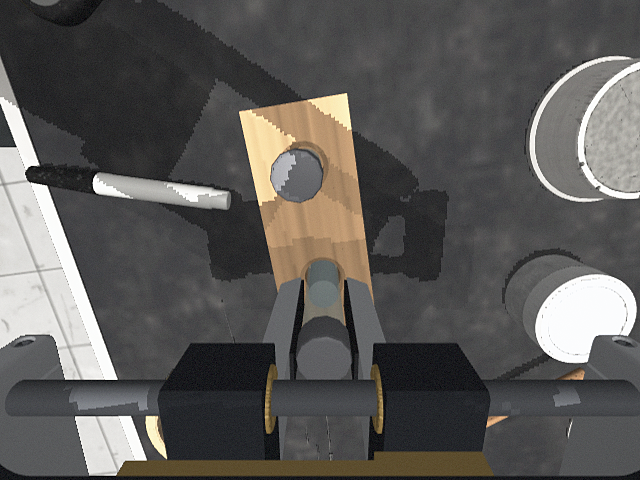

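servo_tool(commands=[[0.1,[0,0,0],0],[0.1,[0,0,0],0],[0.1,[0,0,2],0],[0.1,[0,0,-3.6],0]])

```text
time: 3.0
tool_pos: [459.4, -261.2, 71.9]
tool_rot: [-2.342, -2.044, 0.009]
contact_force: [-2.5, 1.5, -0.7]
finger_gap: 41.7
```

servo_tool(commands=[[0.1,[0,0,0],0],[0.1,[0,0,0],0]])

```text
time: 3.17
tool_pos: [470.2, -269.5, 88.4]
tool_rot: [2.365, 2.065, 0.001]
contact_force: [-0.5, -0.9, 0.8]
finger_gap: 42.6
```

Run:
```python
from h import *
go([469.5,-269.5,103])
im,d=cams.read_camera('wrist'); cv2.imwrite("pics/w4.png",im)
```

```text
t 3.17 pos [ 470.2 -269.5   88.4] F [-0.5 -0.9  0.8] gap 42.6 zax [ 0.001 -0.001 -1.   ] j [-0.68  0.26  1.73  0.    1.14 -0.55]
-> shift cm [-0.01 -0.06 -1.46] turn 0.1
```

View pics/w4.png

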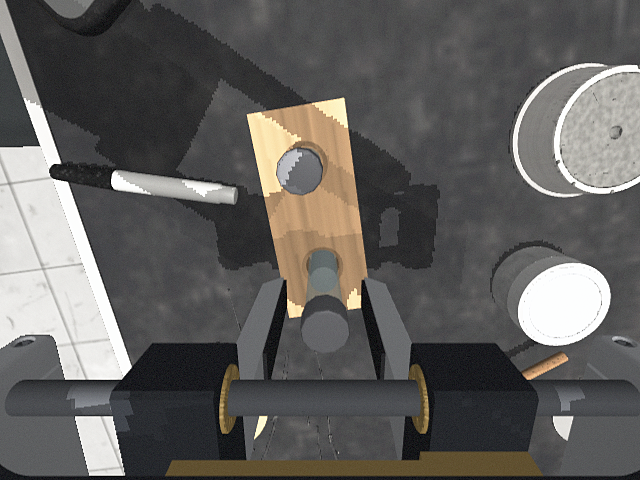

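servo_tool(commands=[[0.1,[0,0,-1.5],0],[0.1,[0,0,-1.5],0],[1,[0,0,-1.5],0],[1,[0,0,-1.5],0],[1,[0,0,-1.5],0],[1,[0,0,-1.5],0]], squeeze=18)

```text
time: 3.72
tool_pos: [468.7, -268.4, 102.2]
tool_rot: [-2.366, -2.066, 0.0]
contact_force: [0.1, 0.6, -0.1]
finger_gap: 22.2
```

Run:
```python
from h import *
go([469.5,-269.5,103])
im,d=cams.read_camera('wrist'); cv2.imwrite("pics/w5.png",im)
```

```text
t 3.72 pos [ 468.7 -268.4  102.2] F [ 0.1  0.6 -0.1] gap 22.2 zax [-0.001  0.001 -1.   ] j [-0.68  0.24  1.73 -0.    1.17 -0.55]
-> shift cm [-0.1   0.09 -0.08] turn 0.1
```

View pics/w5.png

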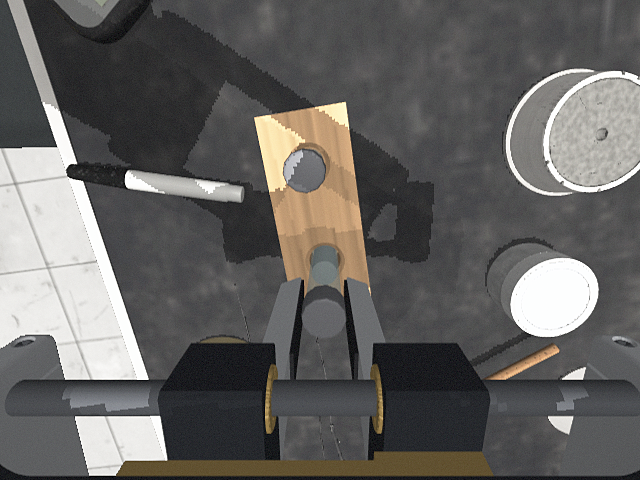

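servo_tool(commands=[[1,[0,0,-3],0],[1,[0,0,-6.5],0],[1,[0,0,-10],0],[1,[0,0,-13],0],[1,[0,0,-13],0],[1,[0,0,-13],0],[1,[0,0,-13],0]])

```text
time: 4.35
tool_pos: [468.6, -268.3, 231.7]
tool_rot: [-2.365, -2.065, 0.001]
contact_force: [-0.1, 0.3, -1.1]
finger_gap: 22.5
```

Run:
```python
from h import *
go([465.5,56.5,235])
s=telemetry.sense()
im,d=cams.read_camera('wrist'); cv2.imwrite("pics/w6.png",im)
```

```text
t 4.35 pos [ 468.6 -268.3  231.7] F [-0.1  0.3 -1.1] gap 22.5 zax [-0.001  0.001 -1.   ] j [-0.68  0.11  1.59 -0.    1.44 -0.55]
-> shift cm [32.15 -4.68 -0.29] turn 0.1
```

View pics/w6.png

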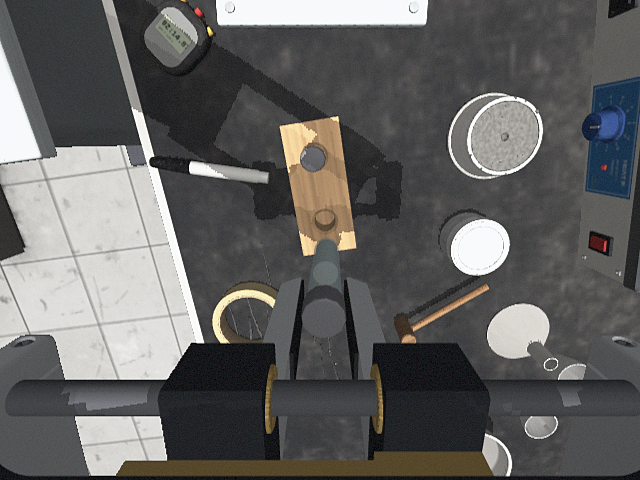

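Run:
```python
from h import *
s=dict(tool_pos=np.zeros(3),tool_rot=np.zeros(3))
print("top",onz('wrist',323,313,-28,s)); print("bot",onz('wrist',328,250,92,s))
im=cv2.imread("pics/w6.png"); cv2.imwrite("pics/w6c.png",cv2.resize(im[200:350,260:390],None,fx=4,fy=4,interpolation=cv2.INTER_CUBIC))
```

```text
top [ 1.65549143e+00 -2.08822350e-02 -2.80000000e+01]
bot [-4.71604981  3.936515   92.        ]
```

servo_tool(commands=[[1,[4,-0.6,0],0],[1,[8,-1.2,0],0],[1,[12,-1.7,0],0],[1,[16,-2.3,0],0],[1,[20,-2.9,0],0],[1,[24,-3.5,0],0],[1,[28,-4.1,0],0],[1,[31,-4.6,0],0],[1,[32.1,-4.7,0],0],[1,[32.1,-4.7,0],0]])

```text
time: 5.23
tool_pos: [464.5, 57.7, 230.9]
tool_rot: [-2.36, -2.07, 0.004]
contact_force: [1.1, -0.5, -0.5]
finger_gap: 22.5
```

View pics/w6c.png

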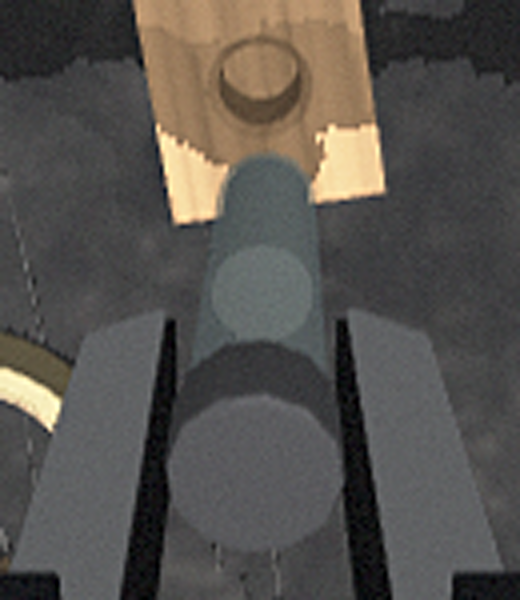

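servo_tool(commands=[[1,[0,0,0],0],[1,[0,0,0],0]])

```text
time: 5.4
tool_pos: [465.7, 54.3, 232.0]
tool_rot: [-2.367, -2.065, 0.003]
contact_force: [0.0, 0.5, -0.4]
finger_gap: 22.5
```

Run:
```python
from h import *
go([465.5,56.5,165])
s=telemetry.sense(); import pickle; pickle.dump(s,open("s7.pkl","wb"))
im,d=cams.read_camera('wrist'); cv2.imwrite("pics/w7.png",im); np.save("w7.npy",d)
```

```text
t 5.4 pos [465.7  54.3 232. ] F [ 0.   0.5 -0.4] gap 22.5 zax [-0.002 -0.001 -1.   ] j [-0.07 -0.04  1.76 -0.    1.43  0.07]
-> shift cm [ 0.23 -0.04  6.7 ] turn -0.0
```

View pics/w7.png

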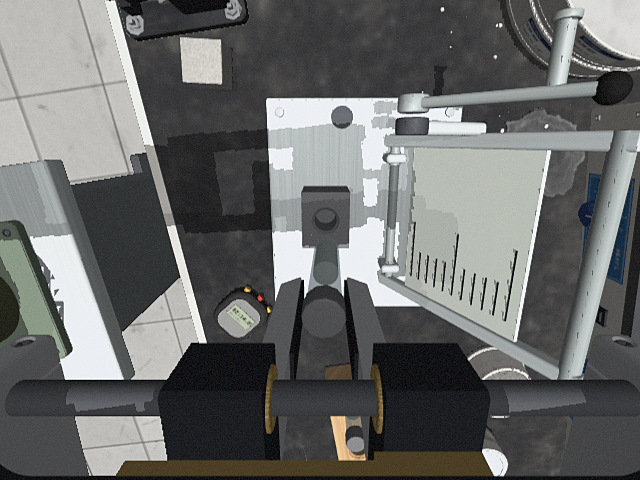

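Run:
```python
from h import *
import pickle
s=pickle.load(open("s7.pkl","rb"))
t0=dict(tool_pos=np.zeros(3),tool_rot=np.zeros(3))
im=cv2.imread("pics/w7.png"); 
cv2.imwrite("pics/w7c.png",cv2.resize(im[175:345,265:385],None,fx=3.5*1.4,fy=3.5*1,interpolation=cv2.INTER_CUBIC) if 0 else cv2.resize(im[175:315,270:380],None,fx=4.28,fy=4.28,interpolation=cv2.INTER_CUBIC))
print("bot far edge",onz('wrist',326.7,238.8,92,t0))
d=np.load("w7.npy"); print(d[190:245:6,325], d[197,310],d[197,340])
```

```text
bot far edge [ 4.93882936  2.83379535 92.        ]
[365.44897 350.8274  353.06888 354.93958 394.77792 398.70343 385.7692
 363.59766 363.6525  261.66324] 351.1514 351.85416
```

View pics/w7c.png

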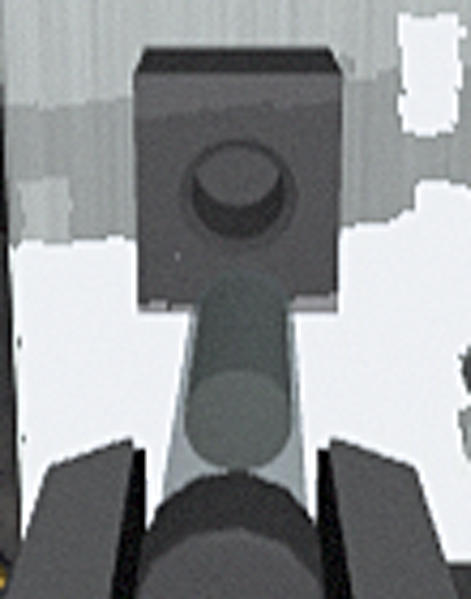

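Run:
```python
from h import *
t0=dict(tool_pos=np.zeros(3),tool_rot=np.zeros(3))
print("hole",onz('wrist',325.8,219.4,170,t0))
import pickle
s=pickle.load(open("s7.pkl","rb")); print(onz('wrist',325.8,219.4,62,s))
```

```text
hole [  3.57581416   2.58974034 170.        ]
[468.44451569  57.31551079  62.        ]
```

servo_tool(commands=[[1,[0.6,0,2],0],[1,[0.6,0,4],0],[1,[0.6,0,6],0],[1,[0.6,0,6.6],0],[1,[0.6,0,6.6],0],[1,[0.6,0,6.6],0]])

```text
time: 5.95
tool_pos: [467.0, 60.6, 167.2]
tool_rot: [2.368, 2.064, -0.0]
contact_force: [0.2, 0.8, -0.7]
finger_gap: 22.2
```

Run:
```python
from h import *
go([465.5,56.5,165])
im,d=cams.read_camera('wrist'); cv2.imwrite("pics/w8.png",im)
cv2.imwrite("pics/w8c.png",cv2.resize(im[190:340,260:390],None,fx=4,fy=4,interpolation=cv2.INTER_CUBIC))
im,d=cams.read_camera('side'); cv2.imwrite("pics/s8c.png",cv2.resize(im[130:310,225:425],None,fx=3.3,fy=3.3,interpolation=cv2.INTER_CUBIC))
```

```text
t 5.95 pos [467.   60.6 167.2] F [ 0.2  0.8 -0.7] gap 22.2 zax [-0. -0. -1.] j [-0.05  0.02  1.83 -0.    1.29  0.08]
-> shift cm [-0.43 -0.1   0.22] turn -0.0
```

View pics/w8c.png

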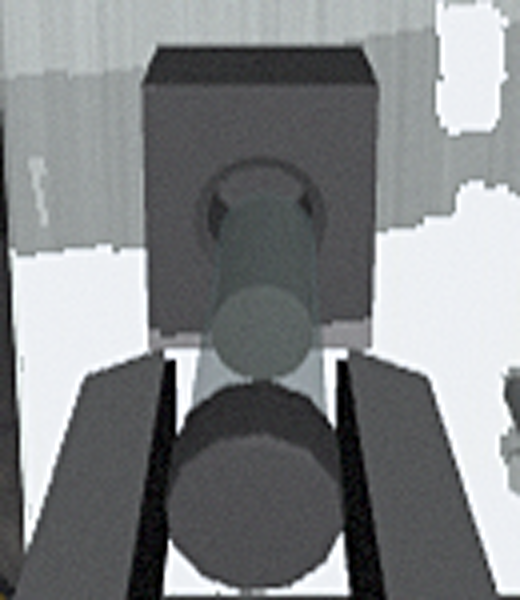

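View pics/s8c.png

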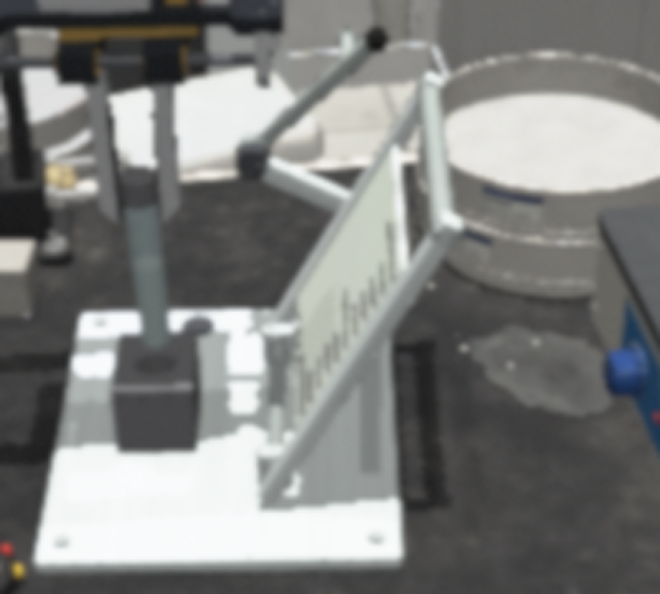

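Run:
```python
from h import *
t0=dict(tool_pos=np.zeros(3),tool_rot=np.zeros(3))
P=lambda u,v,z:onz('wrist',260+u/4-.375,190+v/4-.375,z,t0).round(2)
print("hole",P(261,217,105.2)); print("hole far/near-edge",P(261,157,105.2),"L/R",P(195,215,105.2),P(327,215,105.2)); print("blk far", P(261,83,105.2),"near",P(261,333,105.2))
print("bot far",P(263,195,92),"L",P(218,225,90),"R",P(318,225,90)); print("cap top ctr",P(256,512,-28), "far edge", P(256,434,-28),"near edge",P(256,590,-28))
```

```text
hole [ -3.41   1.39 105.2 ]
hole far/near-edge [  9.97   1.38 105.2 ] L/R [ -2.96 -12.86 105.2 ] [ -2.95  15.65 105.2 ]
blk far [ 25.99   1.36 105.2 ] near [-30.27   1.42 105.2 ]
bot far [ 5.3   1.74 92.  ] L [-0.52 -7.48 90.  ] R [-0.52 13.01 90.  ]
cap top ctr [ -0.86   0.28 -28.  ] far edge [  9.61   0.28 -28.  ] near edge [-11.72   0.28 -28.  ]
```

servo_tool(commands=[[1,[0.06,-0.08,0.3],0],[1,[0.06,-0.08,0.8],0],[1,[0.06,-0.08,1.3],0],[1,[0.06,-0.08,1.8],0],[1,[0.06,-0.08,2.3],0],[1,[0.06,-0.08,2.3],0]])

```text
time: 6.55
tool_pos: [465.2, 62.2, 142.5]
tool_rot: [-2.365, -2.066, 0.003]
contact_force: [0.5, -0.0, -0.9]
finger_gap: 22.7
```

Run:
```python
from h import *
go([465.5,56.5,114])
im,d=cams.read_camera('wrist'); cv2.imwrite("pics/w9c.png",cv2.resize(im[190:340,260:390],None,fx=4,fy=4,interpolation=cv2.INTER_CUBIC))
```

```text
t 6.55 pos [465.2  62.2 142.5] F [ 0.5 -0.  -0.9] gap 22.7 zax [-0.002 -0.    -1.   ] j [-0.05  0.05  1.86 -0.    1.24  0.08]
-> shift cm [-0.55  0.12  2.85] turn 0.1
```

View pics/w9c.png

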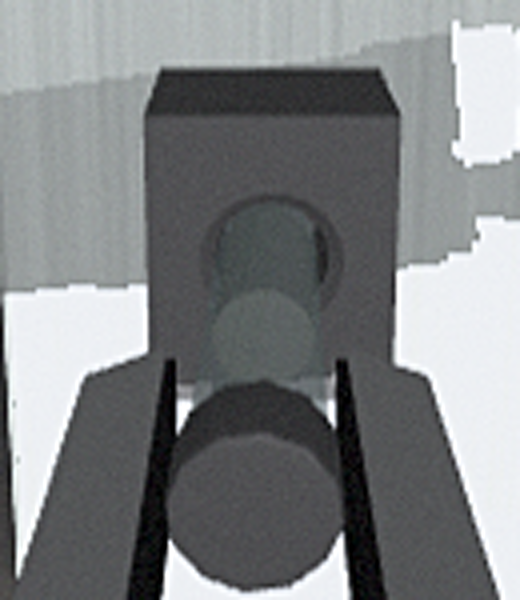

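servo_tool(commands=[[1,[-0.03,0.05,0.5],0],[1,[-0.03,0.05,1.0],0],[1,[-0.03,0.05,1.5],0],[1,[-0.03,0.05,2.0],0],[1,[-0.03,0.05,2.5],0],[1,[-0.03,0.05,2.5],0]])

```text
time: 7.1
tool_pos: [465.8, 61.8, 117.6]
tool_rot: [-2.366, -2.066, 0.002]
contact_force: [0.2, -1.1, -0.1]
finger_gap: 22.5
```

Run:
```python
from h import *
go([465.5,56.5,114])
im,d=cams.read_camera('wrist'); cv2.imwrite("pics/w10c.png",cv2.resize(im[190:340,260:390],None,fx=4,fy=4,interpolation=cv2.INTER_CUBIC))
```

```text
t 7.1 pos [465.8  61.8 117.6] F [ 0.2 -1.1 -0.1] gap 22.5 zax [-0.002 -0.    -1.   ] j [-0.05  0.08  1.88 -0.    1.18  0.08]
-> shift cm [-0.53  0.04  0.36] turn 0.1
```

View pics/w10c.png

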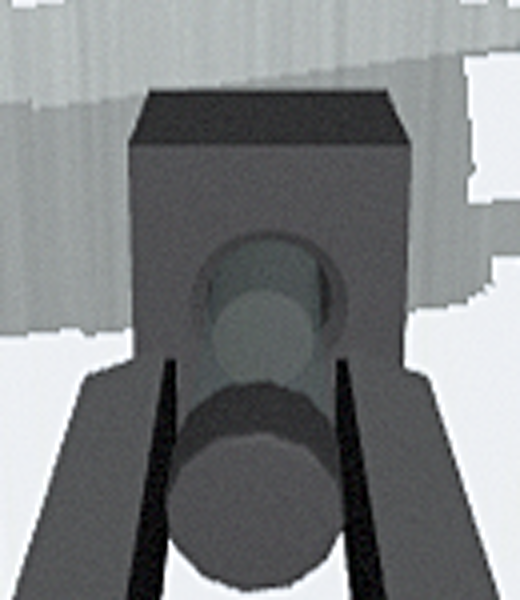

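servo_tool(commands=[[1,[0,0,0.2],0],[1,[0,0,0.35],0],[1,[0,0,0.5],0],[1,[0,0,0.5],0],[1,[0,0,0.5],0]])

```text
time: 7.57
tool_pos: [466.9, 61.8, 114.3]
tool_rot: [2.366, 2.066, 0.001]
contact_force: [0.7, -0.1, 2.4]
finger_gap: 22.6
```

servo_tool(commands=[[1,[0,0,0.15],0],[1,[0,0,0.15],0],[0,[0,0,0],0],[0,[0,0,0],0],[0,[0,0,0],0]])

```text
time: 7.98
tool_pos: [466.1, 62.2, 113.6]
tool_rot: [-2.366, -2.066, 0.0]
contact_force: [-0.4, -0.0, -0.8]
finger_gap: 39.0
```

Run:
```python
from h import *
go(st(60,129,300))
im,d=cams.read_camera('wrist'); cv2.imwrite("pics/w11.png",im)
```

```text
t 7.98 pos [466.1  62.2 113.6] F [-0.4 -0.  -0.8] gap 39.0 zax [-0.001  0.001 -1.   ] j [-0.05  0.08  1.88  0.    1.17  0.08]
-> shift cm [ 12.32  13.53 -18.65] turn 0.1
```

View pics/w11.png

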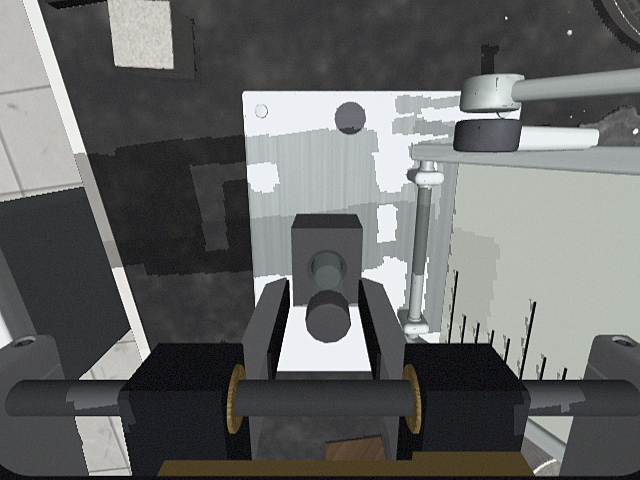

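servo_tool(commands=[[0,[0,0,-4],0],[0,[0,0,-8],0],[0,[0,0,-12],0],[0,[0,0,-16],0],[1,[0,3,-18.6],0],[1,[2,6,-18.6],0],[1,[4,9,-18.6],0],[1,[5,11,-18.6],0],[1,[5,11,-18.6],0],[1,[5,11,-18.6],0]])

```text
time: 8.87
tool_pos: [582.0, 96.9, 298.3]
tool_rot: [-2.364, -2.066, 0.004]
contact_force: [-0.1, -0.1, 0.0]
finger_gap: 10.3
```

Run:
```python
from h import *
go(st(60,129,300))
s=telemetry.sense(); import pickle; pickle.dump(s,open("s12.pkl","wb"))
im,d=cams.read_camera('wrist'); cv2.imwrite("pics/w12.png",im); np.save("w12.npy",d)
im,d=cams.read_camera('side'); cv2.imwrite("pics/s12c.png",cv2.resize(im[130:310,225:425],None,fx=3.3,fy=3.3,interpolation=cv2.INTER_CUBIC))
```

```text
t 8.87 pos [582.   96.9 298.3] F [-0.1 -0.1  0. ] gap 10.3 zax [-0.003 -0.    -1.   ] j [0.02 0.19 1.38 0.   1.58 0.15]
-> shift cm [ 7.3   2.53 -0.18] turn 0.1
```

View pics/w12.png

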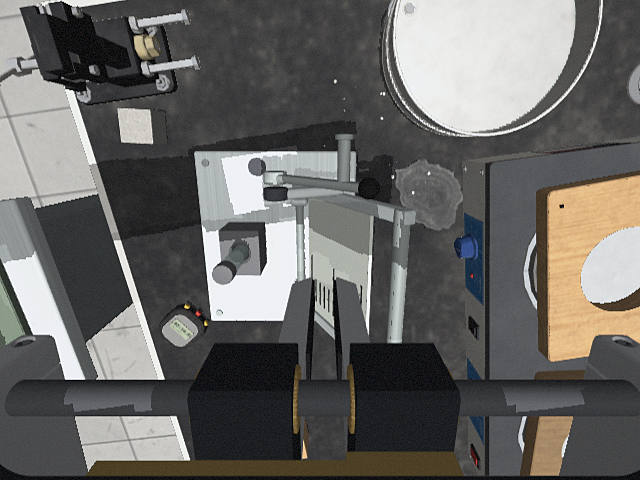

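View pics/s12c.png

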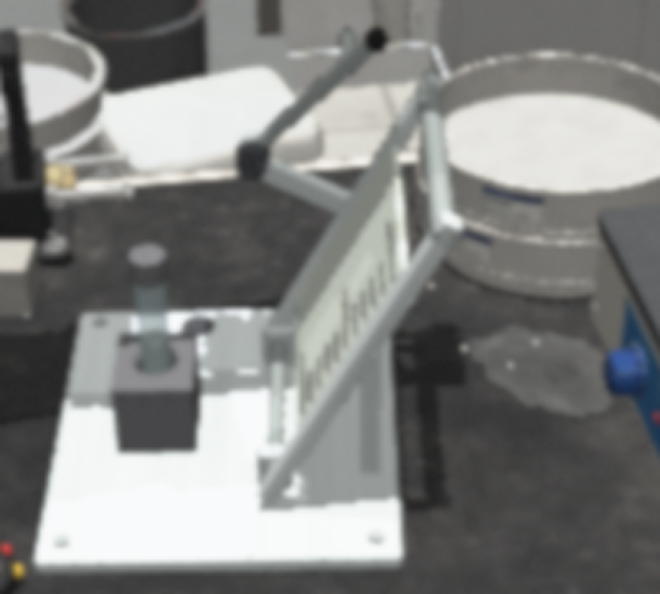

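Run:
```python
from h import *
import pickle
s=pickle.load(open("s12.pkl","rb")); d=np.load("w12.npy")
def loc(p): q=p-SO; return np.array([q@SX,q@SY,q[2]]).round(1)
for nm,u,v in [("pin end",345,137),("pin mid",345,157),("pin in",344,173),("foot",369,188),("foot+",371,184),("leg",320,185),("pivot",272,180),("bar",399,260),("barR",395,330),("cap",224,272),("cap2",226,270)]:
    dd=d[v,u]; p=atdepth('wrist',u,v,dd,s); print(nm,dd.round(1),p.round(1),"local",loc(p))
# cap
m=np.zeros_like(d);
im=cv2.imread("pics/w12.png"); 
vv,uu=np.mgrid[255:290,205:245]
P=np.array([atdepth('wrist',u,v,d[v,u],s) for u,v in zip(uu.ravel(),vv.ravel())]); k=(P[:,2]>125)
print("cap top",P[k][:,2].max(),np.percentile(P[k][:,2],[50,80,95])); kk=P[:,2]>137; print(P[kk].mean(0),loc(P[kk].mean(0)))
```

```text
pin end 247.8 [608.7 178.8 217.7] local [ 50.1 140.6 217.7]
pin mid 254.6 [607.2 164.7 214.8] local [ 50.6 126.5 214.8]
pin in 257.9 [605.1 153.2 214.8] local [ 50.1 114.8 214.8]
foot 241.6 [620.5 142.4 234.3] local [ 66.8 106.2 234.3]
foot+ 241.7 [622.2 144.9 233.4] local [ 68.2 108.9 233.4]
leg 274.6 [585.5 145.  200.6] local [ 31.8 104.  200.6]
pivot 313.6 [541.5 150.4 160.3] local [-12.6 103.4 160.3]
bar 281.8 [641.8  76.8 210.7] local [ 96.9  44.2 210.7]
barR 299.5 [633.5  12.9 211.5] local [ 97.4 -20.3 211.5]
cap 359.2 [471.8  61.5 141.8] local [-69.5   5.8 141.8]
cap2 360.2 [473.8  62.9 140.3] local [-67.7   7.4 140.3]
cap top 476.8674992420737 [141.25930702 141.97802592 142.76156943]
[470.31190079  59.83773553 144.13891389] [-70.7   3.9 144.1]
```

Run:
```python
from h import *
go(st(88,130,298))
```

```text
t 8.97 pos [581.1  96.4 299.1] F [-0.3 -0.3  0.5] gap 2.6 zax [-0.002 -0.    -1.   ] j [ 0.02  0.18  1.38 -0.    1.58  0.15]
-> shift cm [7.46 5.41 0.1 ] turn 0.1
```

servo_tool(commands=[[1,[1.5,3,0],0],[1,[4,5.4,0],0],[1,[7.4,5.4,0],0],[1,[7.4,5.4,0],0],[1,[7.4,5.4,3],0],[1,[7.4,5.4,6],0],[1,[7.4,5.4,9],0],[1,[7.4,5.4,11],0],[1,[7.4,5.4,11],0],[1,[7.4,5.4,11],0]])

```text
time: 9.8
tool_pos: [643.9, 161.9, 189.1]
tool_rot: [-2.366, -2.065, 0.004]
contact_force: [-0.4, -0.3, 0.4]
finger_gap: 0.4
```

Run:
```python
from h import *
go(st(60,130,190))
im,d=cams.read_camera('wrist'); cv2.imwrite("pics/w13.png",im)
```

```text
t 9.8 pos [643.9 161.9 189.1] F [-0.4 -0.3  0.4] gap 0.4 zax [-0.003 -0.001 -1.   ] j [ 0.12  0.41  1.32 -0.    1.42  0.25]
-> shift cm [ 0.13 -2.74 -0.08] turn 0.0
```

View pics/w13.png

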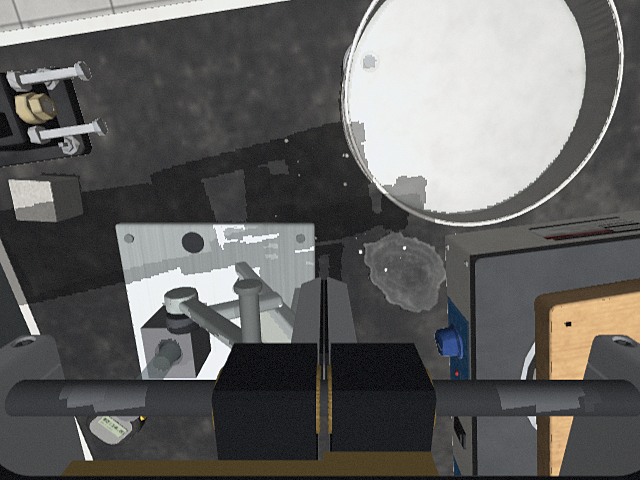

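servo_tool(commands=[[1,[0.1,-1,0],0],[1,[0.1,-2,0],0],[1,[0.1,-3,-0.4],0],[1,[0.1,-4,-0.8],0],[1,[0.1,-5,-1.2],0],[1,[0.1,-6,-1.6],0],[1,[0.1,-6.5,-1.8],0],[1,[0.1,-6.5,-1.8],0]])

```text
time: 10.52
tool_pos: [581.1, 172.3, 209.9]
tool_rot: [2.364, 2.066, 0.002]
contact_force: [2.2, -3.1, 3.0]
finger_gap: 0.3
```

Run:
```python
from h import *
go(st(-25,130,207))
im,d=cams.read_camera('wrist'); cv2.imwrite("pics/w14.png",im)
```

```text
t 10.52 pos [581.1 172.3 209.9] F [ 2.2 -3.1  3. ] gap 0.3 zax [ 0.002 -0.001 -1.   ] j [ 0.15  0.27  1.46 -0.    1.41  0.28]
-> shift cm [-0.03 -4.87  0.28] turn 0.1
```

View pics/w14.png

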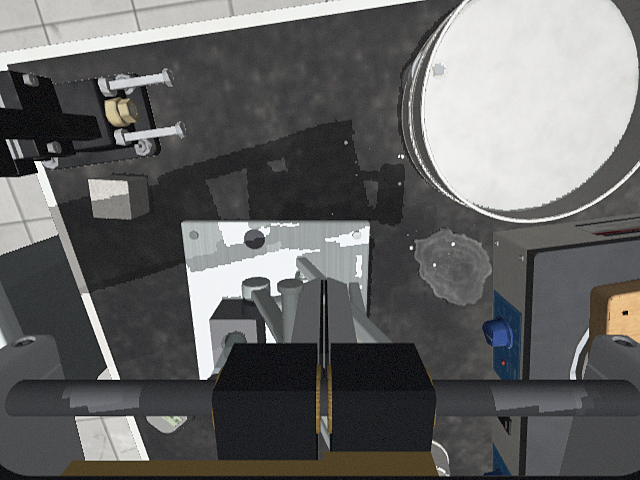

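servo_tool(commands=[[1,[0,-1,0],0],[1,[0,-2,0],0],[1,[0,-3,0],0],[1,[0,-4,0],0],[1,[0,-4.6,0],0],[1,[0,-5,0],0],[1,[0,-5,0],0],[1,[0,-5,0],0]])

```text
time: 11.23
tool_pos: [530.1, 179.1, 206.5]
tool_rot: [-2.364, -2.065, 0.005]
contact_force: [-0.3, -3.2, -2.2]
finger_gap: 0.3
```

Run:
```python
from h import *
go(st(60,130,300))
im,d=cams.read_camera('wrist'); cv2.imwrite("pics/w15.png",im)
im,d=cams.read_camera('side'); cv2.imwrite("pics/s15c.png",cv2.resize(im[130:310,225:425],None,fx=3.3,fy=3.3,interpolation=cv2.INTER_CUBIC))
```

```text
t 11.23 pos [530.1 179.1 206.5] F [-0.3 -3.2 -2.2] gap 0.3 zax [-0.004 -0.    -1.   ] j [0.17 0.18 1.58 0.   1.39 0.31]
-> shift cm [-0.06  8.74 -9.39] turn 0.1
```

View pics/w15.png

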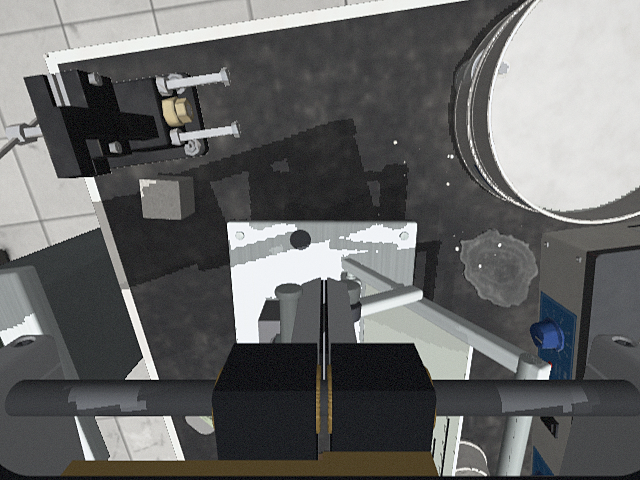

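View pics/s15c.png

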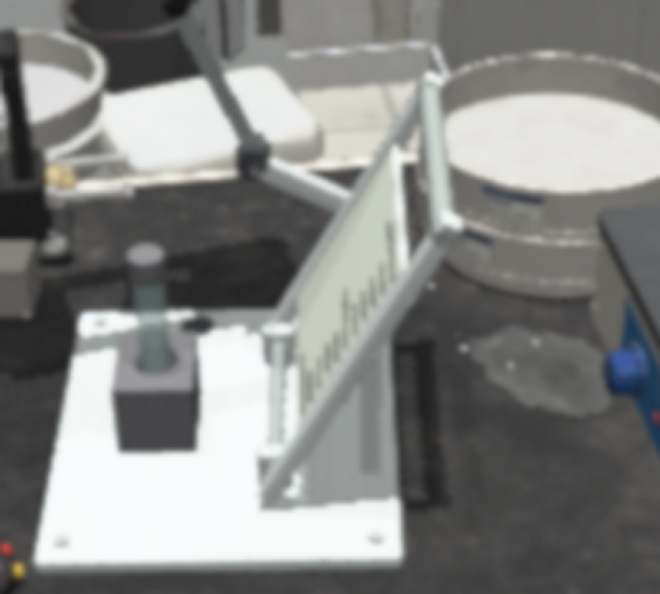

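servo_tool(commands=[[1,[0,1,0],0],[1,[0,2,0],0],[1,[0,3,-2],0],[1,[0,4,-5],0],[1,[-3,6,-8],0],[1,[-6,8,-9.5],0],[0,[-9,9,-9.5],0],[0,[-12,9,-9.5],0],[0,[-12,9,-9.5],0],[0,[-12,9,-9.5],0]])

```text
time: 12.17
tool_pos: [606.3, 46.9, 303.2]
tool_rot: [-2.37, -2.063, -0.004]
contact_force: [0.6, -0.3, -0.4]
finger_gap: 23.7
```

servo_tool(commands=[[0,[0,0,0],0],[0,[0,0,0],0],[0,[0,0,0],0],[0,[0,0,0],0],[0,[0,0,0],0],[0,[0,0,0],0],[0,[0,0,0],0],[0,[0,0,0],0]])

```text
time: 12.83
tool_pos: [604.8, 48.3, 302.9]
tool_rot: [2.366, 2.067, 0.0]
contact_force: [0.8, -0.4, -0.0]
finger_gap: 47.1
```

Run:
```python
from h import *
go(st(96,0,300))
s=telemetry.sense(); import pickle; pickle.dump(s,open("s16.pkl","wb"))
im,d=cams.read_camera('wrist'); cv2.imwrite("pics/w16.png",im); np.save("w16.npy",d)
im,d=cams.read_camera('side'); cv2.imwrite("pics/s16.png",im);cv2.imwrite("pics/s16c.png",cv2.resize(im[130:310,225:425],None,fx=3.3,fy=3.3,interpolation=cv2.INTER_CUBIC))
```

```text
t 12.83 pos [604.8  48.3 302.9] F [ 0.8 -0.4 -0. ] gap 47.1 zax [ 0.  0. -1.] j [-0.06  0.22  1.33  0.    1.59  0.07]
-> shift cm [-1.1   3.18  0.29] turn 0.1
```

View pics/w16.png

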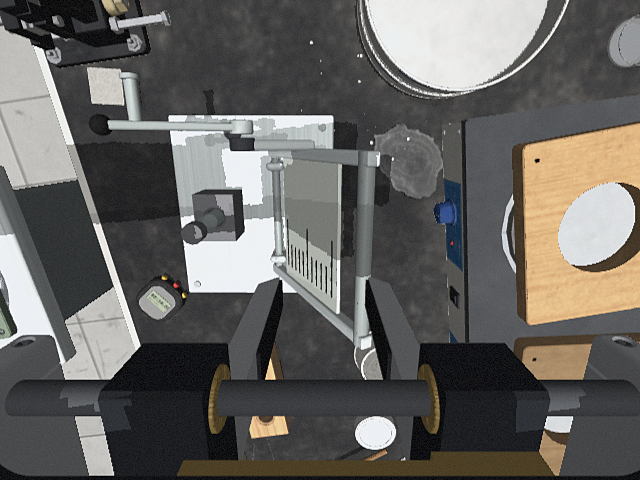

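View pics/s16c.png

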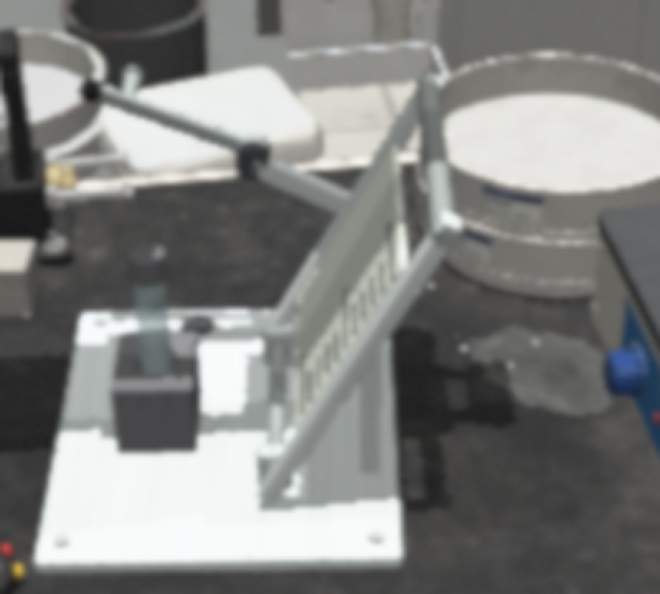

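servo_tool(commands=[[0,[-1,1.6,0],0],[0,[-1,3.2,0],0],[0,[-1,3.2,0],0],[0,[-1,3.2,1.5],0],[0,[-1,3.2,3],0],[0,[-1,3.2,3],0],[0,[-1,3.2,3],0],[0,[-1,3.2,3],0],[0,[-1,3.2,3],0],[0,[-1,3.2,3],0]])

```text
time: 13.77
tool_pos: [635.7, 33.9, 274.3]
tool_rot: [2.365, 2.065, 0.002]
contact_force: [-0.6, -0.7, -1.0]
finger_gap: 46.8
```

servo_tool(commands=[[0,[0,0,0],0],[0,[0,0,0],0],[0,[0,0,0],0],[0,[0,0,0],0],[0,[0,0,0],0],[0,[0,0,0],0]])

```text
time: 14.27
tool_pos: [635.2, 33.9, 272.8]
tool_rot: [-2.366, -2.066, 0.0]
contact_force: [-0.9, 0.2, -0.2]
finger_gap: 47.1
```

Run:
```python
from h import *
go(st(96,0,187))
s=telemetry.sense(); import pickle; pickle.dump(s,open("s17.pkl","wb"))
im,d=cams.read_camera('wrist'); cv2.imwrite("pics/w17.png",im); np.save("w17.npy",d)
im,d=cams.read_camera('side'); cv2.imwrite("pics/s17.png",im);cv2.imwrite("pics/s17c.png",cv2.resize(im[130:310,225:425],None,fx=3.3,fy=3.3,interpolation=cv2.INTER_CUBIC))
```

```text
t 14.27 pos [635.2  33.9 272.8] F [-0.9  0.2 -0.2] gap 47.1 zax [-0.  0. -1.] j [-0.08  0.3   1.29 -0.    1.55  0.05]
-> shift cm [-0.07 -0.02  8.58] turn 0.1
```

View pics/w17.png

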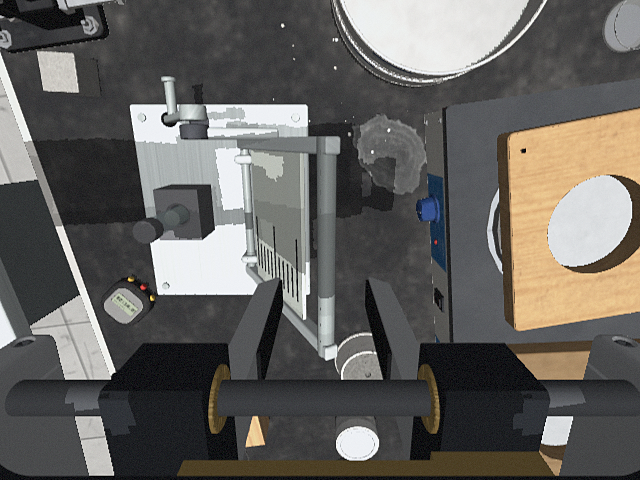

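View pics/s17c.png

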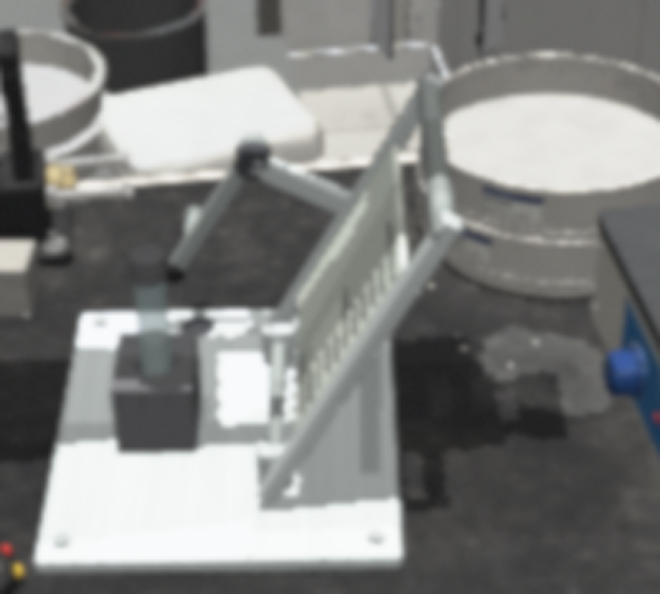

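Run:
```python
from h import *
import pickle
for ph in (3.26,3.1,2.9,2.7,2.5):
    a=0.5-ph
    f=st(-13.5+109*np.sin(a),105,151.3+109*np.cos(a)); q=proj('side',f); 
    print(ph,f.round(1),"crop",((q[0]-225)*3.3,(q[1]-130)*3.3))
print("pivot",[(q-o)*3.3 for q,o in zip(proj('side',st(-13.5,105,151.3)),(225,130))])
s=pickle.load(open("s17.pkl","rb")); d=np.load("w17.npy")
for nm,u,v in [("pinend",168,80),("pinmid",171,100),("bar",327,230),("cap",147,231)]:
    p=atdepth('wrist',u,v,d[v,u],s)-SO; print(nm,[round(x,1) for x in (p@SX,p@SY,p[2])])
```

```text
3.26 [500.6 157.7  50.1] crop (np.float64(194.00150751297988), np.float64(278.6477624369241))
3.1 [485.1 159.8  57.9] crop (np.float64(170.23255130860034), np.float64(269.4671863967396))
2.9 [467.8 162.2  70.9] crop (np.float64(142.94877811787035), np.float64(253.7230347607043))
2.7 [453.5 164.2  87.2] crop (np.float64(119.29333835817441), np.float64(233.66565301367987))
2.5 [442.6 165.7 105.9] crop (np.float64(100.20191682426635), np.float64(209.90240550408237))
pivot [np.float64(247.97666182779702), np.float64(147.78949427270223)]
pinend [np.float64(-55.0), np.float64(139.1), np.float64(86.9)]
pinmid [np.float64(-56.0), np.float64(121.4), np.float64(83.0)]
bar [np.float64(98.9), np.float64(21.3), np.float64(212.3)]
cap [np.float64(-68.1), np.float64(1.8), np.float64(142.0)]
```

servo_tool(commands=[[0,[0,0,1.5],0],[0,[0,0,3],0],[0,[0,0,3],0],[0,[0,0,3],0],[0,[0,0,3],0],[0,[0,0,3],0]])

```text
time: 14.87
tool_pos: [635.9, 33.8, 244.2]
tool_rot: [2.365, 2.065, 0.002]
contact_force: [-0.3, 0.1, 0.3]
finger_gap: 47.3
```

Run:
```python
from h import *
go(st(96,0,187))
s=telemetry.sense(); import pickle; pickle.dump(s,open("s18.pkl","wb"))
im,d=cams.read_camera('wrist'); cv2.imwrite("pics/w18.png",im); np.save("w18.npy",d)
im,d=cams.read_camera('side'); cv2.imwrite("pics/s18c.png",cv2.resize(im[130:310,225:425],None,fx=3.3,fy=3.3,interpolation=cv2.INTER_CUBIC))
```

```text
t 14.87 pos [635.9  33.8 244.2] F [-0.3  0.1  0.3] gap 47.3 zax [ 0.002 -0.    -1.   ] j [-0.08  0.31  1.33  0.    1.5   0.05]
-> shift cm [-0.08 -0.11  5.72] turn 0.1
```

View pics/w18.png

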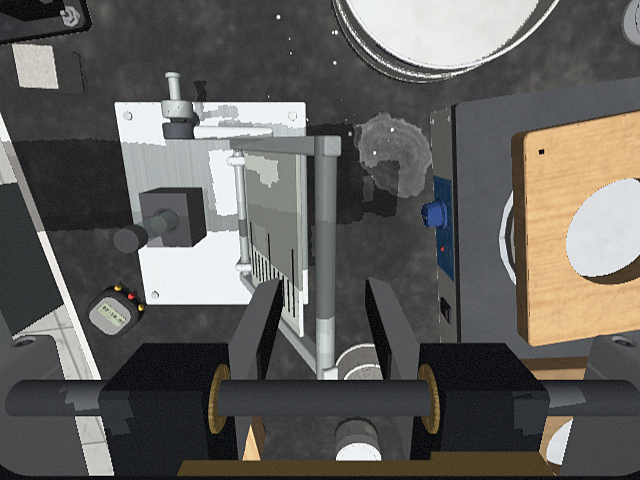

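View pics/s18c.png

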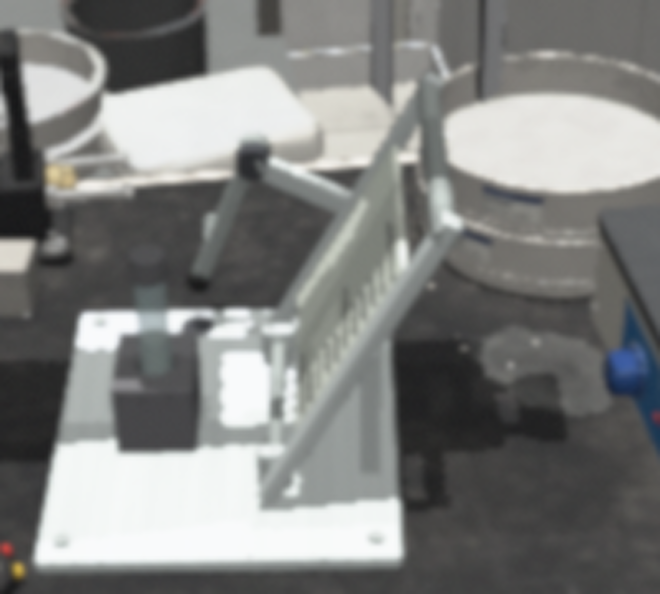

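servo_tool(commands=[[0,[0,-0.1,2],0],[0,[0,-0.1,4],0],[0,[0,-0.1,5.5],0],[0,[0,-0.1,5.5],0],[0,[0,-0.1,5.5],0]])

```text
time: 15.38
tool_pos: [633.8, 34.1, 187.5]
tool_rot: [-2.366, -2.066, 0.002]
contact_force: [0.9, -0.1, 0.5]
finger_gap: 46.8
```

Run:
```python
from h import *
import pickle
s=pickle.load(open("s18.pkl","rb")); d=np.load("w18.npy")
for nm,u,v in [("pinend",173,76),("pinmid",174,92),("bar",327,230),("cap",127,239)]:
    p=atdepth('wrist',u,v,d[v,u],s)-SO; print(nm,[round(x,1) for x in (p@SX,p@SY,p[2])])
go(st(96,0,187))
s=telemetry.sense(); pickle.dump(s,open("s19.pkl","wb"))
im,d=cams.read_camera('wrist'); cv2.imwrite("pics/w19.png",im); np.save("w19.npy",d)
im,d=cams.read_camera('side'); cv2.imwrite("pics/s19c.png",cv2.resize(im[130:310,225:425],None,fx=3.3,fy=3.3,interpolation=cv2.INTER_CUBIC))
```

```text
pinend [np.float64(-40.7), np.float64(139.5), np.float64(77.8)]
pinmid [np.float64(-41.7), np.float64(126.0), np.float64(77.2)]
bar [np.float64(99.4), np.float64(28.4), np.float64(211.1)]
cap [np.float64(-70.6), np.float64(2.0), np.float64(140.7)]
t 15.38 pos [633.8  34.1 187.5] F [ 0.9 -0.1  0.5] gap 46.8 zax [-0.001  0.    -1.   ] j [-0.08  0.35  1.4  -0.    1.39  0.05]
-> shift cm [-0.07  0.12  0.05] turn 0.1
```

View pics/w19.png

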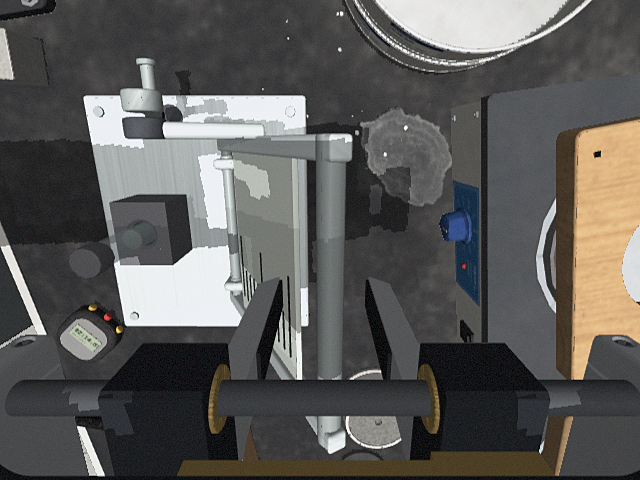

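View pics/s19c.png

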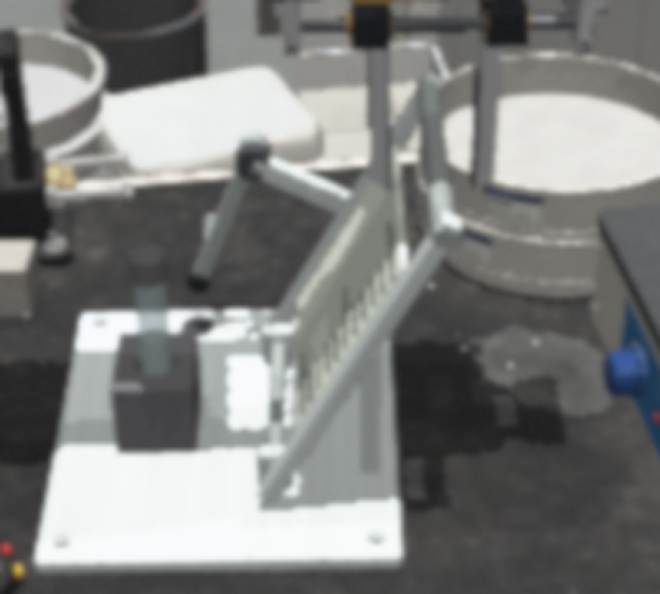

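servo_tool(commands=[[1,[0,0,0],0],[1,[0,0,0],0],[1,[0,0,0],0],[1,[0,0,0],0],[1,[0,0,0],0],[1,[0,0,0],0]], squeeze=20)

```text
time: 15.98
tool_pos: [635.9, 33.8, 188.9]
tool_rot: [2.364, 2.064, 0.005]
contact_force: [3.0, 0.2, 0.1]
finger_gap: 13.6
```

Run:
```python
from h import *
go(st(96,0,187))
im,d=cams.read_camera('wrist'); cv2.imwrite("pics/w20.png",im)
```

```text
t 15.98 pos [635.9  33.8 188.9] F [3.  0.2 0.1] gap 13.6 zax [ 0.004 -0.    -1.   ] j [-0.08  0.35  1.4  -0.    1.39  0.05]
-> shift cm [-0.08 -0.09  0.19] turn 0.1
```

View pics/w20.png

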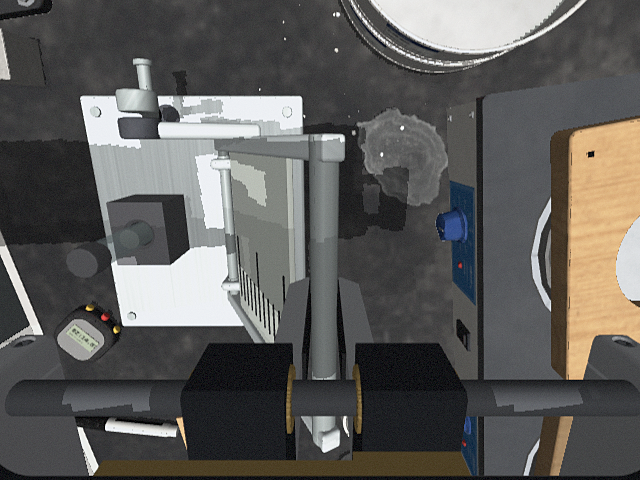

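servo_tool(commands=[[1,[0,-0.9,-0.45],0],[1,[0,-1.8,-0.87],0],[1,[0,-2.7,-1.24],0],[1,[0,-3.7,-1.56],0],[1,[0,-4.6,-1.83],0],[1,[0,-5.6,-2.05],0],[1,[0,-6.6,-2.22],0],[1,[0,-7.6,-2.35],0],[1,[0,-8.6,-2.42],0],[1,[0,-9,-2.44],0]])

```text
time: 16.87
tool_pos: [543.4, 46.5, 212.8]
tool_rot: [-2.366, -2.066, 0.001]
contact_force: [2.2, 0.3, 5.0]
finger_gap: 13.3
```

servo_tool(commands=[[1,[0,0,0],0],[1,[0,0,0],0]])

```text
time: 17.03
tool_pos: [544.0, 46.4, 212.8]
tool_rot: [-2.366, -2.066, 0.0]
contact_force: [3.2, 1.1, 6.5]
finger_gap: 13.3
```

Run:
```python
from h import *
go(st(0,0,212))
p=telemetry.sense()['tool_pos']-SO; print("local",p@SX,p@SY,p[2],telemetry.sense()['ft_torque'])
im,d=cams.read_camera('wrist'); cv2.imwrite("pics/w21.png",im)
im,d=cams.read_camera('side'); cv2.imwrite("pics/s21c.png",cv2.resize(im[110:310,225:425],None,fx=3,fy=3,interpolation=cv2.INTER_CUBIC))
```

```text
t 17.03 pos [544.   46.4 212.8] F [3.2 1.1 6.5] gap 13.3 zax [-0.  0. -1.] j [-0.07  0.14  1.6   0.    1.4   0.06]
-> shift cm [-0.06 -0.41  0.08] turn 0.1
local 4.127869746283898 0.6545931308400872 212.7848487872716 [-0.03404762 -0.57494182 -0.01152571]
```

View pics/w21.png

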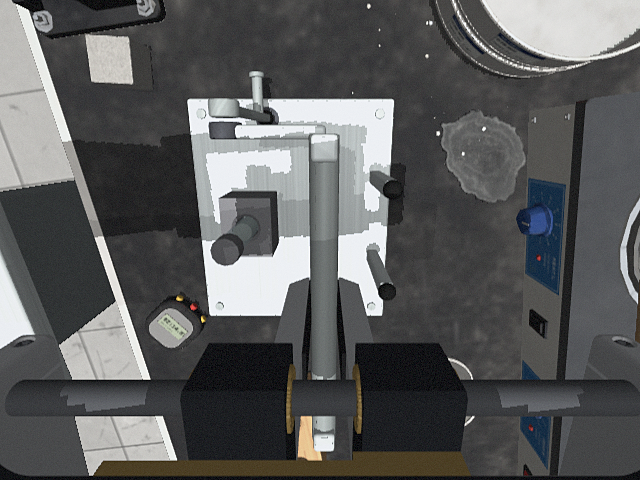

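View pics/s21c.png

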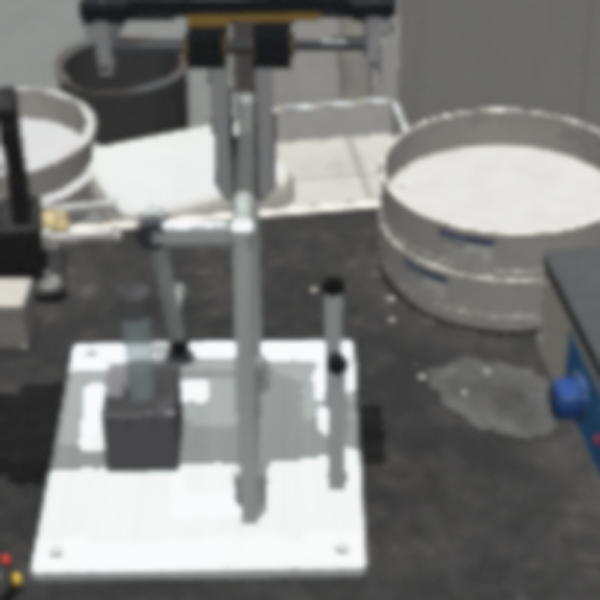

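servo_tool(commands=[[1,[0,-0.2,0.03],0],[1,[0,-0.4,0.05],0],[1,[0,-0.4,0.05],0],[1,[0,-0.4,0.05],0],[1,[0,-0.4,0.05],0],[1,[0,-0.4,0.05],0]])

```text
time: 17.63
tool_pos: [540.6, 46.9, 212.6]
tool_rot: [2.366, 2.066, 0.0]
contact_force: [2.9, 0.5, 7.8]
finger_gap: 13.6
```

Run:
```python
from h import *
go(st(0,0,212))
s=telemetry.sense(); p=s['tool_pos']-SO; print("local",p@SX,p@SY,p[2],s['ft_torque'])
im,d=cams.read_camera('top'); cv2.imwrite("pics/t22.png",im); 
def loc(n,u,v): 
    q=atdepth(n,u,v,d[v,u])-SO; return (q@SX).round(1),(q@SY).round(1),q[2].round(1)
im,d=cams.read_camera('side'); cv2.imwrite("pics/s22.png",im); cv2.imwrite("pics/s22c.png",cv2.resize(im[110:310,225:425],None,fx=3,fy=3,interpolation=cv2.INTER_CUBIC))
# right post depth points along its height
for (u,v) in [(307,180),(307,200),(307,220),(307,240),(308,260),(308,270)]: print((u,v),loc('side',u,v))
```

```text
t 17.63 pos [540.6  46.9 212.6] F [2.9 0.5 7.8] gap 13.6 zax [ 0.  0. -1.] j [-0.07  0.13  1.61  0.    1.4   0.06]
-> shift cm [-0.07 -0.07  0.06] turn 0.1
local 0.703617319519449 0.6648770508157362 212.63825450378084 [-0.05903787 -0.63764046 -0.02144922]
(307, 180) (np.float64(7.1), np.float64(-54.7), np.float64(232.9))
(307, 200) (np.float64(6.9), np.float64(-82.3), np.float64(208.7))
(307, 220) (np.float64(5.7), np.float64(-84.5), np.float64(167.3))
(307, 240) (np.float64(4.3), np.float64(-86.5), np.float64(123.6))
(308, 260) (np.float64(4.6), np.float64(-84.6), np.float64(74.2))
(308, 270) (np.float64(3.9), np.float64(-84.9), np.float64(49.3))
```

View pics/s22c.png

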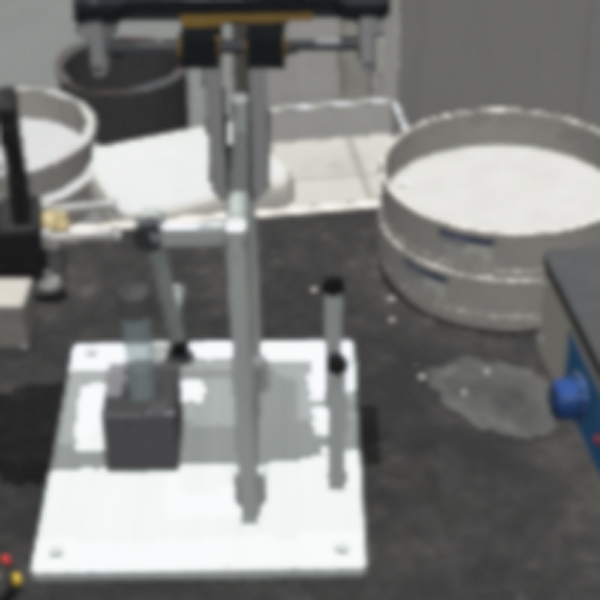

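View pics/t22.png

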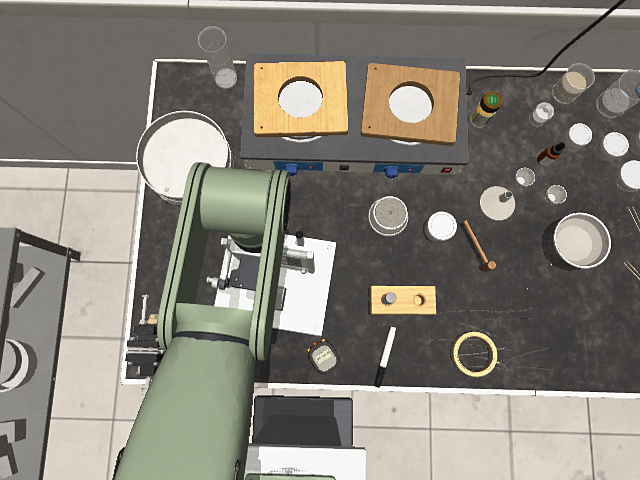

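servo_tool(commands=[[1,[0,-0.1,-0.1],0],[1,[0,-0.1,-0.1],0],[1,[0,-0.1,-0.1],0],[1,[0,-0.1,-0.1],0],[1,[0,-0.1,-0.1],0],[1,[0,-0.1,-0.1],0],[1,[0,-0.1,-0.1],0],[1,[0,-0.1,-0.1],0]])

```text
time: 18.4
tool_pos: [540.0, 46.9, 212.7]
tool_rot: [-2.366, -2.066, 0.0]
contact_force: [3.0, 0.9, 5.1]
finger_gap: 13.2
```

Run:
```python
from h import *
go(st(0,0,212))
s=telemetry.sense(); p=s['tool_pos']-SO; print("local",p@SX,p@SY,p[2])
for nm,q in [("pivot",st(-70,105,130)),("foot326",st(-57.1,105,21.8)),("foot31",st(-70+109*np.sin(-3.1),105,130-108.9))]:
    u,v=proj('side',q); print(nm,(u-225)*3,(v-110)*3)
im,d=cams.read_camera('wrist'); cv2.imwrite("pics/w23.png",im)
im,d=cams.read_camera('side'); cv2.imwrite("pics/s23c.png",cv2.resize(im[110:310,225:425],None,fx=3,fy=3,interpolation=cv2.INTER_CUBIC))
for (u,v) in [(306,200),(306,210),(306,230),(307,250),(308,270)]:
    q=atdepth('side',u,v,d[v,u])-SO; print((q@SX).round(1),(q@SY).round(1),q[2].round(1))
```

```text
t 18.4 pos [540.   46.9 212.7] F [3.  0.9 5.1] gap 13.2 zax [-0.  0. -1.] j [-0.07  0.13  1.61  0.    1.4   0.06]
-> shift cm [-0.07 -0.01  0.07] turn 0.1
local 0.13926385161071503 0.6592233901664337 212.71345442106934
pivot 147.56064065849773 221.42469406249757
foot326 174.58738702524096 344.2731276733929
foot31 151.62177726718852 345.3185585618335
5.2 -84.2 209.9
4.6 -84.7 189.2
3.3 -89.1 148.4
3.6 -88.2 101.4
3.9 -86.6 50.8
```

View pics/w23.png

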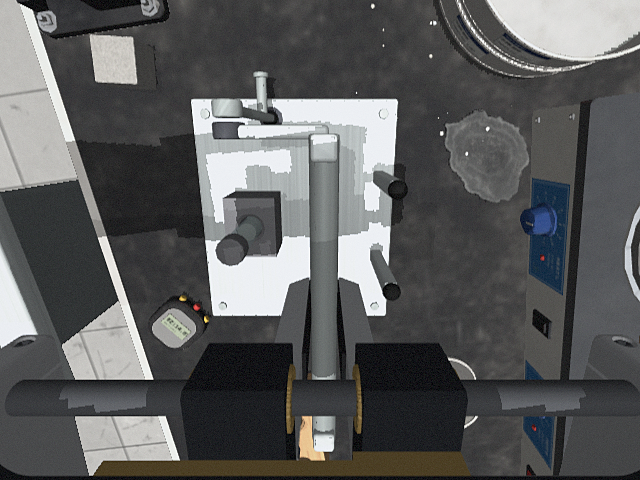

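View pics/s23c.png

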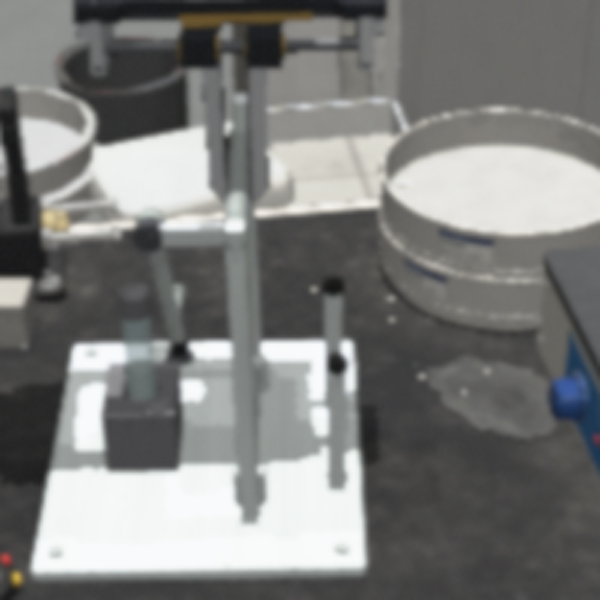

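Run:
```python
from h import *
print(workorder.finish_job())
```

```text
the job is handed in; nothing more can be done
None
```

The whole job is done and handed in at 18.5 s, with the arm still holding the frame upright by its top bar. No verdict came back, so what follows rests on my own checks.

- **Tube:** I moved the tall tube from the block to the stand's hole. I felt light floor contact (2.4 N) on the way down. Its cap top then measured 141–142 mm above the worktop, against 142 mm expected when fully seated. One averaged reading gave 144 mm, which I put down to depth noise.
- **Kickstand:** With the frame still leaning back, I pushed the pin past centre and the leg dropped by itself. I waited until it sat in the same place in two pictures about half a second apart. The pin was about 3 mm from where it should be at the stop, in line with the wrist camera's offset, so I took it as fully down.
- **Frame:** I gripped the top bar and swung the frame up along its arc. The bar is within about 1 mm of the upright position, so the tilt is 0 within about 0.01 rad. The frame pushes back with about 3 N; the tool also feels about 5 N upward. The grip is set to 20 N and the fingers read 13.2 mm on the 14 mm bar.
- **Everything else:** The short tube is still in the block. The tin and ring mould are at the same pixels in the top view as at the start.

**Disagreements and slips:**
- The side view sits about 3 pixels off the calibration.
- The wrist view sits 2–3 mm off, so I placed the tube by comparing its end with the hole in the same picture.
- I regripped the tube on its cap because the first grip was low.
- While doing that I sent one wrong downward row. It touched nothing that I could see or measure.

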